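Hang the bench cupboard's door on its two hinge pins

ROBOT

A 6-joint arm with a two-finger parallel gripper is mounted at the origin on the work surface. World frame = base frame: x ahead of the robot, y to its left, z up, the work surface at z = 0. Lengths are in mm, angles in rad, forces in N, time in s.
With the tool pointing down it reaches from about 350 to 775 mm from the base axis. Payload 7.3 kg.
Tool frame: the origin (TCP) lies midway between the tips of the shut fingers; the grasp point (between the pads) lies 19 mm behind it; z points along the fingers, y is the line along which they close (so a half turn about z gives the same grasp; the last joint's range is limited). The gripper opens to 92 mm and grips with 3 to 60 N. Pads are 19 mm wide; open, the fingers measure 130 mm over their backs; the gripper's body (75 mm by 190 mm) begins 47 mm behind the grasp point.
Start: joints at [0.97, 0.342, 1.524, -0, 1.275, -0.146], TCP at [230.614, 471.662, 198.641] pointing down, gripper open.
Joint ranges: [-2.53, 2.53], [-0.77, 2.02], [0.04, 2.7], [-1, 4.14], [0.28, 2.66], [-3.11, 3.11]. Speed limits (rad/s): [2.57, 2.57, 3.14, 3.14, 3.14, 3.14].

INTERFACE

Orientations are given as [roll, pitch, yaw] about the fixed x, y, z axes, in that order (R = Rz(yaw) Ry(pitch) Rx(roll)).
In Python, from plant import readout, vision, order, models gives the robot as it stands. The module is installed in compiled form; this text tells all that it offers.
- The arm moves only by the tool step_arm, never from a script. Its argument "series" is text: rows parted by semicolons, each of 7 numbers parted by spaces: the gripper's target within -1 to 1 (shut at 1, half-way at 0, fully open at -1), then the shift along the tool's x, y, z each as a share of 80 mm, from -1 to 1, then the turn, a rotation vector about the tool's x, y, z each as a share of 2 pi rad, from -1 to 1. In form: jaw x y z ax ay az; .... A call has 1 to 20 rows; each row is the pose to reach, as a shift and turn from the pose commanded when the call began, along the tool's axes at that moment, turning the shorter way round; what a row does not reach only later rows make up. A row lasts 1/10 s, in which the tool goes at most 50 mm and 8.59 degrees, less where a joint would pass 70% of its speed; a pose out of reach is approached as far as the arm can. A call with a number of a shift or a turn outside -1 to 1 is refused whole. A call with a gripper value outside its range is refused whole. The fingers move at their own pace and stop on an object; the grip force is fixed at half the most. Time passes only in rows, so rows that repeat a pose let the fingers close. It gives the time, the measured TCP pose, the force, the opening and the grip force at its end, in the units of the state.
- readout.get_obs(): the state, without advancing time (a new reading comes with each control period).
- vision.capture(name): name is "side" or "top"; returns a dict with "frame" (420x560x3 uint8, red, green, blue), "depth" (420x560 float32, mm along the optical axis (not along the pixel's ray), 0 where there is no reading), "fovy" (degrees; the focal length in pixels is half the picture's height over the tangent of half this angle, whatever the lens; pixels are square), "cx", "cy" (the principal point, pixels), "k1" (the pictures are not rectified: a ray, as slopes to the right and down, at radius r is drawn at 1 + k1 r^2 times it, then the intrinsics apply), "rvec" (rotation vector, rad) and "tvec" (3), from world to camera coordinates, as OpenCV has them. Camera axes: x right, y down, z forward; pixel columns grow to the right and rows downward; lengths in mm; the calibration is good to about 2 mm. A picture is of the moment at which its call begins.
- order.close_job(): hands the job in; it is judged then, once.
Trained networks look in a picture, given as the dict that the camera call returned (one of the last four; its "shot" number tells which), for a name from the list of things; names that differ only in an ending like _2 or _b are one class to them, and where a whole thing is asked for, a point or a joint stands for the part that bears it (a point fixed in the world has none). Each returns a list of dicts, best first, with "p" (0 to 1); they miss things now and then, are a little off and sometimes report something else, mostly with a low value. They report only what shows in the picture. A call takes as long as a camera call. They do not tell look-alikes from the thing itself.
- models.look_for(picture, thing): "position" ([column, row] in pixels, amid what is visible of it).
- models.pinpoint(picture, thing): "position" ([column, row] in pixels: a listed point, or the origin of a listed thing).
The state is a dict: "time": time; "joint_positions": joint angles; "dq": joint speeds; "tau": joint torques, N m; "tool_pos": TCP position; "tcp_rot": TCP orientation; "contact_force": force on the tool from outside, world axes, zero at the start; "moment": the same for the moment, N m; "grip_width": finger opening in mm; "finger_force": force on a finger pad.
Only numpy, scipy, OpenCV 4.12 (cv2) and the standard library are available. Lean on these libraries where they do the work, as an engineer would, in place of code of your own. Each camera call takes 0.05 s, during which the arm holds its last target. There are 200 camera calls.

TASK

The painted door of the small bench cupboard stands in the drying rack. Lift it out and hang it, standing well open, back on the cupboard's two upright hinge pins: the pins are not exactly where they should be, so feel for them with a light touch instead of forcing, and lower the door gently until both knuckles sit fully home. Then swing the door softly shut against its buffers and let go, leaving the other things where they are.

Things in the scene. Friction and masses are not known exactly. Their poses are not given: they have to be found in the camera images.
- cupboard: Fixed plywood bench cupboard without its door, 176 mm wide (its y), 150 deep (its x), 280 high, with jars inside. Origin: centre of its underside, on the bench. Open front looks along -x (front plane at x = -75 mm); hinge side is +y, where a wooden stile carries two upright hinge pins, one above the other. Stile: outer face 2 mm nearer the cupboard than the pin line, front 14 mm behind it.
- pin_low_nominal (a point): Where the foot of the lower hinge pin should be (cupboard x -90, y +104 mm, 65 mm above the bench; axes as cupboard). The stile is screwed tight through slotted holes: both pins together really stand up to 5 mm off in x and 8 mm off in y. Pins: steel, upright, 8 mm thick, 14 mm tall (tips 79 and 229 mm above the bench), 1 mm chamfer at the tip, each on a shoulder (16 mm barrel).
- pin_high_nominal (a point): The same for the upper hinge pin, 150 mm higher: foot (shoulder) 215 mm above the bench. Both pins are exactly on one vertical line and equally long.
- cupboard_top (a point): Middle of the front edge of the cupboard top's underside, 265 mm above the bench; the top is 15 mm thick and juts 10 mm out of the front, over the shut door (5 mm gap), so that the door can be put on or lifted off only when it stands open (about 90 degrees is best).
- buffer (a point): Face of the upper of two 6 mm rubber buffers on the cupboard's front (the other is 173 mm lower); the shut door's inside face rests on them, 81 mm in front of the cupboard's origin. There is no catch: the hung door swings freely and stays where it is left.
- leaf_top (a point): Middle of the top edge of the loose wooden door: 180 mm wide, 16 thick, 230 high, 0.36 to 0.6 kg; pinch the 16 mm from above. x: hinge edge to free edge, y: through to the inside face, z up. Starts upright in the rack, bottom 12 mm above the bench; hung, this point is 260 mm above it. Open 90 degrees, its x points along the cupboard's -x, its y along -y; shut, x along -y and y along x.
- leaf_free_edge (a point): Middle of the door's free vertical edge (115 mm above its bottom, mid-thickness), 194 mm from the hinge line; axes as leaf_top. A wooden knob 24 mm wide stands 22 mm out of the outside face (-y), 20 mm from this edge, 120 mm above the door's bottom.
- knuckle_low (a point): Centre of the lower mouth of the door's lower knuckle: an upright steel tube, 16 mm outside, 9 mm bore right through, 24 mm tall, its axis 14 mm outside the hinge edge (104 mm from the door's middle) at mid-thickness; this mouth is 35 mm above the door's bottom. Axes as leaf_top.
- knuckle_high (a point): The same for the door's upper knuckle, on the same line 150 mm higher (185 mm above the door's bottom).
- rack: Fixed wooden drying rack: board 200 mm (its x) by 130 mm (its y), 12 thick, origin at the centre of its underside. Two slots along its x at y = -35 and +35 mm, each between dowels of 8 mm (19 mm apart in the clear, tops 46 mm above the bench, 55 mm either side of the middle). The door stands in one slot, the plaque in the other.
- plaque_center (a point): Centre of a loose plaster relief plaque, 150 mm long, 16 thick, 64 high, standing in the rack's other slot. To be left alone.
- jar_center (a point): Centre of a loose closed jar of paint, 68 mm wide, 70 high. To be left alone.
- house_center (a point): Centre of a loose plaster model house with a tiled roof, 100 by 85 mm, 100 high. To be left alone.
There are look-alikes about, which are no part of the job. Of the things that look like the part that bears leaf_top, the largest one is meant.

How it is judged:
By the outcome, as a careful person would: the job done as asked, in the order asked, and still so for the second after the job is handed in, with the robot touching nothing.
It also fails if it takes over 72 s, if anything falls off the work surface, if the arm or the gripper's body presses on something with over 40 N, if the wrist force passes 120 N, or if a joint passes its speed limit or range.

## Working session

There is one attempt and no reset: what is moved stays moved. The work goes in short steps, Python scripts to look and compute and a tool call to move; the robot and the scene stay as the last step left them, time stands still between calls to the robot, and variables do not carry over. Pictures are saved under pics/ and viewed, at most 10 in all, crops included, and the job is handed in when it is done.

Besides the shell and the picture viewer there is one more tool, called after "Call:" as name(argument=value, ...) on one line, values as JSON. step_arm: Moves the arm, as the interface text tells. Shift numbers are shares of 80 mm and turn numbers shares of 2 pi rad, none past 1 either way. Its arguments: {"type":"object","properties":{"series":{"type":"string"}},"required":["series"]}

```bash
mkdir -p pics; cat > h.py <<'E'
import numpy as np, cv2
from plant import readout, vision, order, models
def K(c):
    f=c["frame"].shape[0]/2/np.tan(np.radians(c["fovy"])/2); return f
def world(c,u,v,d=None,z=None):
    """pixel -> world, with given depth or on plane height z"""
    f=K(c); xd=np.array([(u-c["cx"])/f,(v-c["cy"])/f]); x=xd.copy()
    for _ in range(20): x=xd/(1+c["k1"]*(x@x))
    R=cv2.Rodrigues(np.array(c["rvec"],float))[0]; t=np.array(c["tvec"],float).ravel()
    ray=np.array([x[0],x[1],1.0]); o=-R.T@t; w=R.T@ray
    if z is not None: return o+w*(z-o[2])/w[2]
    return o+w*d
def proj(c,P):
    R=cv2.Rodrigues(np.array(c["rvec"],float))[0]; t=np.array(c["tvec"],float).ravel()
    p=R@np.array(P,float)+t; x=p[:2]/p[2]; x=x*(1+c["k1"]*(x@x)); return x*K(c)+[c["cx"],c["cy"]]
def cloud(c):
    h,w=c["depth"].shape; f=K(c)
    u,v=np.meshgrid(np.arange(w),np.arange(h)); xd=np.stack([(u-c["cx"])/f,(v-c["cy"])/f],-1); x=xd.copy()
    for _ in range(20): x=xd/(1+c["k1"]*(x**2).sum(-1,keepdims=True))
    R=cv2.Rodrigues(np.array(c["rvec"],float))[0]; t=np.array(c["tvec"],float).ravel()
    P=np.concatenate([x,np.ones((h,w,1))],-1)*c["depth"][...,None]
    return (P-t)@R
E
python3 - <<'E'
from h import *
np.set_printoptions(precision=1,suppress=True)
import pickle
for n in ("side","top"):
    c=vision.capture(n); pickle.dump(c,open(n+".pkl","wb"))
    cv2.imwrite(f"pics/{n}0.png",c["frame"][...,::-1])
    R=cv2.Rodrigues(np.array(c["rvec"],float))[0]
    print(n,"cam at",-R.T@np.array(c["tvec"]).ravel(),c["fovy"],c["k1"],c["cx"],c["cy"])
    W=cloud(c)
    for t in ("cupboard","pin_low_nominal","pin_high_nominal","cupboard_top","buffer","leaf_top","leaf_free_edge","knuckle_low","knuckle_high","rack","plaque_center","jar_center","house_center"):
        for d in models.pinpoint(c,t)[:3]:
            u,v=d["position"]; i,j=int(round(v)),int(round(u))
            print(t,round(d["p"],2),np.array([u,v]),W[i,j] if 0<=i<420 and 0<=j<560 else None)
print(readout.get_obs())
E
```

```text
side cam at [ 318.7 1092.2  943.2] 44.62038242675169 -0.10382727851153521 273.7455933389245 213.8717829742736
cupboard 0.92 [267.1 221.1] [ 507.3 -169.8   39.1]
cupboard 0.48 [248.4 346.1] [488.9 299.9  11.4]
cupboard 0.46 [255.1 340.2] [457.5 372.1 117.4]
pin_low_nominal 0.65 [235.1 219.5] [ 598.  -130.6   63.3]
pin_high_nominal 0.75 [231.9 178.9] [ 600.1 -135.4  202.4]
cupboard_top 0.9 [267.4 161.9] [ 522.5 -298.5  172.7]
buffer 0.81 [296.1 170.6] [ 420.4 -163.   223.7]
leaf_top 0.83 [262.1 268.2] [452.6 281.9 240.6]
leaf_top 0.77 [332.7 271.4] [302.8 201.4 177.3]
leaf_top 0.69 [358.1 337.4] [262.2 538.7 335.8]
leaf_free_edge 0.81 [257.9 338.1] [450.6 373.8 126.4]
leaf_free_edge 0.75 [319.7 280.6] [331.4 164.1 110.6]
knuckle_low 0.78 [266.4 299.4] [454.7 225.4  96.3]
knuckle_low 0.78 [328.7 406.6] [294.  468.2  44.7]
knuckle_low 0.61 [345.3 341.9] [282.  547.8 332.1]
knuckle_high 0.8 [263.7 256.1] [453.9 242.4 240.9]
knuckle_high 0.78 [331.6 375.9] [294.  468.8 145.3]
knuckle_high 0.68 [345.5 305.6] [270.5 283.5 150.8]
plaque_center 0.65 [234.5 330.3] [520.1 296.9  58.8]
jar_center
[... 1080 characters left out ...]
 -7.3]
knuckle_high 0.74 [125.8 266.6] [298.2 456.5 144.6]
rack 0.85 [191. 209.] [461.5 235.6 242.3]
plaque_center 0.65 [184.2 196.3] [523.4 290.2  74.8]
plaque_center 0.57 [195.8 153.7] [664.2 250.7  68.6]
jar_center 0.8 [193.2 152.8] [667.4 260.2  70.9]
house_center 0.89 [384.3 137.7] [ 690.3 -367.1  110.2]
{'time': 1.4, 'joint_positions': array([ 1. ,  0.3,  1.5,  0. ,  1.3, -0.1]), 'dq': array([ 0., -0., -0., -0.,  0.,  0.]), 'tau': array([  0. , -43.1, -24.4,   0.1,   0. ,  -0. ]), 'tool_pos': array([230.6, 471.7, 198.6]), 'tcp_rot': array([3.1, 0. , 2.7]), 'contact_force': array([0.5, 0. , 0.1]), 'moment': array([-0. ,  0.1,  0. ]), 'finger_force': 0.0, 'grip_width': 91.80615323407739}
```

View pics/side0.png

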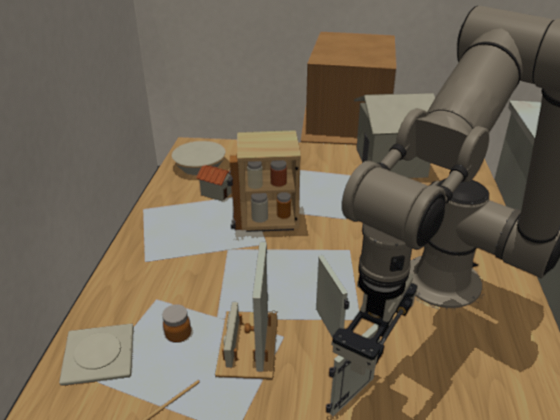

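View pics/top0.png

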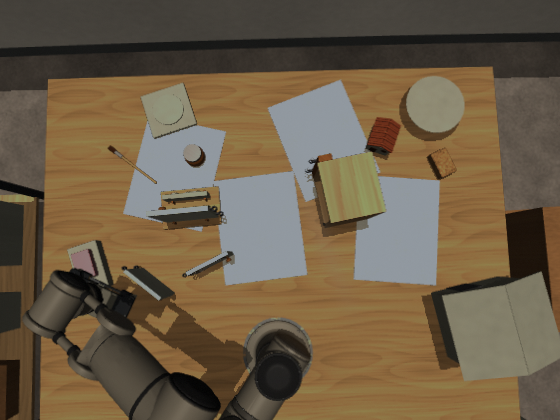

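The side view shows the big door upright in the rack, top edge around pixel (262,268), with its knuckles toward the cupboard. The cupboard front faces +y, with the pins at about (233,180) and (235,220). The top view shows the door near (190,212), the cupboard near (350,188), and two smaller look-alike doors near (150,282) and (208,265).

```bash
python3 - <<'E'
from h import *
import pickle
np.set_printoptions(precision=1,suppress=True)
S=pickle.load(open("side.pkl","rb"));T=pickle.load(open("top.pkl","rb"))
WT,WS=cloud(T),cloud(S)
def box(W,lo,hi): 
    m=((W>lo)&(W<hi)).all(-1); return W[m]
for nm,W in (("top",WT),("side",WS)):
    P=box(W,[380,-330,272],[640,-80,295])
    r=cv2.minAreaRect(P[:,:2].astype(np.float32)); print(nm,"cupb",len(P),r,np.median(P[:,2]))
    for lo,hi in ((225,260),(100,225)):
        P=box(W,[430,140,lo],[500,400,hi])
        r=cv2.minAreaRect(P[:,:2].astype(np.float32)); print(" door",lo,len(P),r,P.min(0),P.max(0),np.median(P,0),np.percentile(P[:,2],[50,95]))
        if len(P)>20: print("   pca",np.degrees(np.arctan2(*np.linalg.svd(P[:,:2]-P[:,:2].mean(0),full_matrices=False)[2][0])))
    for lo in range(50,250,15):
        P=box(W,[575,-170,lo],[660,-90,lo+15])
        if len(P): print("  pins",lo,len(P),np.median(P,0),P.min(0),P.max(0))
E
```

```text
top cupb 3530 ((508.70013427734375, -223.9930419921875), (176.3851318359375, 161.84898376464844), 10.212063789367676) 280.39959885938356
 door 225 379 ((457.905029296875, 276.9068908691406), (16.599435806274414, 180.2898712158203), 3.530482053756714) [444.7 186.7 225.7] [470.1 367.3 249.7] [457.3 275.8 241.6] [241.6 246.1]
   pca -3.737831296663897
 door 100 334 ((460.48907470703125, 264.6958312988281), (199.19436645507812, 38.32648849487305), 88.49495697021484) [443.7 164.9 101.2] [482.1 364.8 224.6] [451.7 267.9 168.1] [168.1 221.4]
   pca -2.7778740381829725
  pins 50 16 [ 596.7 -132.4   58.4] [ 578.7 -140.6   51.1] [ 604.2 -113.6   63.8]
  pins 65 10 [ 599.6 -124.5   72.5] [ 592.1 -136.1   68. ] [ 604.8 -116.2   77.5]
  pins 80 6 [ 590.7 -136.4   83.9] [ 579.3 -137.9   81.9] [ 603.7 -122.4   90.5]
  pins 95 6 [ 587.8 -136.6   99.9] [ 576.7 -139.7   97.3] [ 603.6 -133.9  103.3]
  pins 110 6 [ 586.3 -136.7  119.4] [ 575.6 -140.7  112.4] [ 594.8 -134.8  124.6]
  pins 125 8 [ 587.8 -136.7  132.4] [ 577.8 -140.3  125.3] [ 599.8 -134.4  140. ]
  pins 140 5 [ 592.8 -135.7  150.3] [ 576.
[... 1632 characters left out ...]
141.9  125.3] [ 604.1 -123.4  139.1]
  pins 140 44 [ 589.8 -132.8  147.1] [ 576.6 -139.5  140.3] [ 603.3 -126.5  154.9]
  pins 155 47 [ 590.6 -132.2  162.5] [ 575.6 -141.5  155.5] [ 605.4 -124.8  169.9]
  pins 170 51 [ 589.9 -133.9  177.7] [ 575.2 -142.1  170.1] [ 604.6 -125.3  184.7]
  pins 185 46 [ 588.1 -134.   194.7] [ 575.3 -140.   185.1] [ 609.7 -108.2  199.9]
  pins 200 67 [ 595.  -130.6  207.1] [ 575.3 -141.5  200.2] [ 609.9 -106.2  214.7]
  pins 215 74 [ 597.9 -132.2  222.5] [ 576.  -163.7  215. ] [ 613.1 -102.6  229.6]
  pins 230 53 [ 588.7 -132.8  237.6] [ 575.5 -144.9  230.1] [ 603.4 -109.8  244.9]
  pins 245 55 [ 590.8 -133.4  251.7] [ 575.1 -155.7  245.2] [ 605.1 -127.5  259.6]
```

```bash
python3 - <<'E'
import cv2
a=cv2.imread("pics/side0.png")[120:240,190:320]; b=cv2.imread("pics/top0.png")[140:240,140:400]
a=cv2.resize(a,None,fx=4.5,fy=4.5,interpolation=cv2.INTER_CUBIC)
cv2.imwrite("pics/s_crop.png",a); cv2.imwrite("pics/t_crop.png",cv2.resize(b,None,fx=3,fy=3,interpolation=cv2.INTER_CUBIC))
E
```

```text
(no output)
```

View pics/s_crop.png

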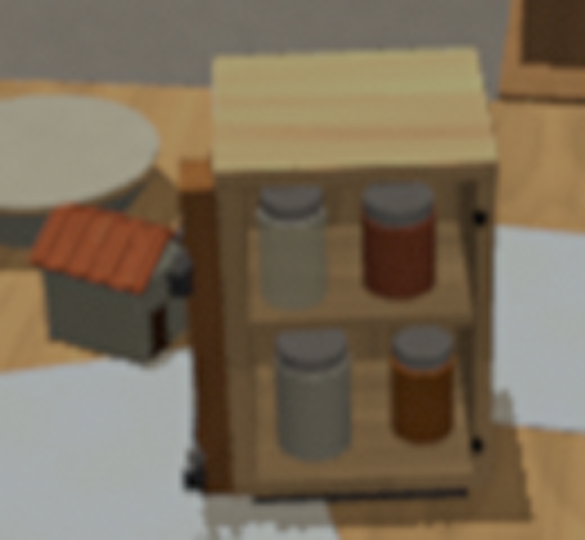

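View pics/t_crop.png

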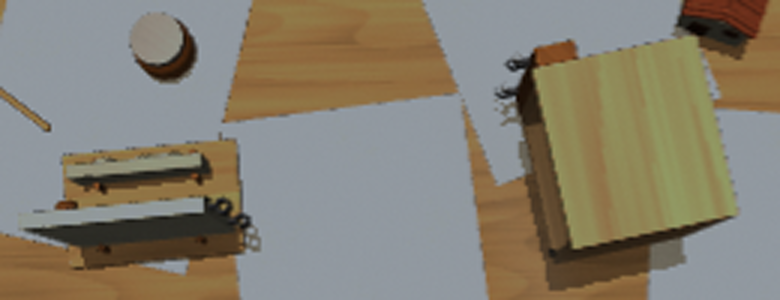

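Call:
step_arm(series="-1 0 0 -1 0 0 0;-1 0 0 -1 0 0 0;-1 -1 -0.3 -1 0 0 0.169;-1 -1 -0.3 -1 0 0 0.169;-1 -1 -0.3 -1 0 0 0.169;-1 -1 -0.3 -1 0 0 0.169;-1 -1 -0.3 -1 0 0 0.169;-1 -1 -0.3 -1 0 0 0.169;-1 -1 -0.3 -1 0 0 0.169;-1 -1 -0.3 -1 0 0 0.169")

```text
time: 2.4
tool_pos: [292.0, 414.9, 278.6]
tcp_rot: [3.141, -0.0, 1.623]
contact_force: [0.2, 0.4, -0.4]
grip_width: 91.7
finger_force: 0.0
```

```bash
cat >> h.py <<'E'
from scipy.spatial.transform import Rotation as Ro
def pl(xyz,yawdeg):
    o=readout.get_obs(); R=Ro.from_euler("xyz",o["tcp_rot"]); 
    d=R.inv().apply(np.array(xyz,float)-o["tool_pos"]); r=(R.inv()*Ro.from_euler("xyz",[180,0,yawdeg],degrees=True)).as_rotvec()
    print("t",round(o["time"],2),"tcp",np.round(o["tool_pos"],1),"rpy",np.round(np.degrees(o["tcp_rot"]),1),"F",np.round(o["contact_force"],1),"M",np.round(o["moment"],2),"w",round(o["grip_width"],1))
    print("shift/80",np.round(d/80,3),"turn",np.round(r/2/np.pi,4))
E
python3 -c "
from h import *
pl([458.3,280,300],93.7)"
```

```text
t 2.4 tcp [292.  414.9 278.6] rpy [180.  -0.  93.] F [ 0.2  0.4 -0.4] M [-0.09  0.09 -0.01] w 91.7
shift/80 [-1.793  1.988 -0.267] turn [ 0.    -0.    -0.002]
```

Call:
step_arm(series="-1 -0.9 0.99 -0.27 0 0 -0.002;-1 -0.9 0.99 -0.27 0 0 -0.002;-1 -0.9 0.99 -0.27 0 0 -0.002;-1 -0.9 0.99 -0.27 0 0 -0.002")

```text
time: 2.8
tool_pos: [376.0, 346.5, 300.3]
tcp_rot: [3.141, -0.0, 1.637]
contact_force: [-1.2, 0.9, 0.4]
grip_width: 92.0
finger_force: 0.0
```

Call:
step_arm(series="-1 -0.9 0.99 0 0 0 0;-1 -0.9 0.99 0 0 0 0;-1 -0.9 0.99 0 0 0 0;-1 -0.9 0.99 0 0 0 0;-1 -0.9 0.99 0 0 0 0")

```text
time: 3.3
tool_pos: [457.4, 282.0, 300.0]
tcp_rot: [-3.141, -0.001, 1.64]
contact_force: [-0.3, 0.6, 0.6]
grip_width: 91.7
finger_force: 0.0
```

```bash
python3 -c "
from h import *
pl([458.3,280,207],93.7)
c=vision.capture('side'); cv2.imwrite('pics/s1.png',c['frame'][220:400,180:400][:,:,::-1].repeat(3,0).repeat(3,1))
"
```

```text
t 3.3 tcp [457.4 282.  300. ] rpy [-179.9   -0.    93.9] F [-0.3  0.6  0.6] M [-0.02  0.02  0.03] w 91.7
shift/80 [-0.027  0.011  1.163] turn [-0.0002 -0.0001  0.0007]
```

View pics/s1.png

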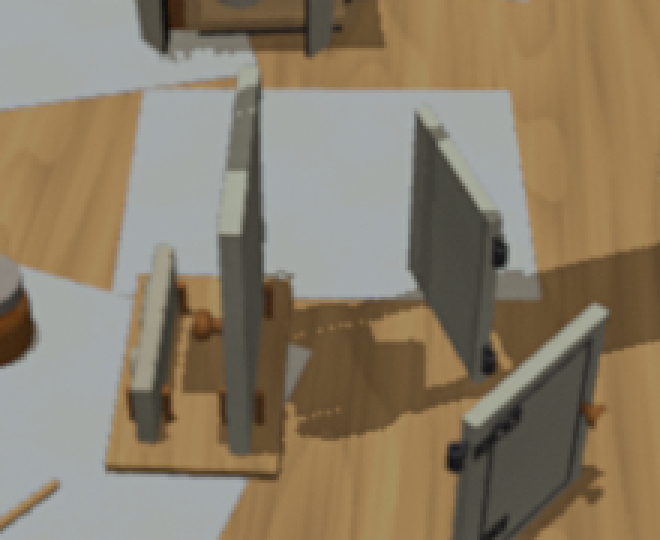

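The close-up shows the gripper straddling the door top and the knob facing +x, as expected. I'll go down and grip.

Call:
step_arm(series="-1 -0.02 0.01 0.4 0 0 0;-1 -0.02 0.01 0.7 0 0 0;-1 -0.02 0.01 0.95 0 0 0;-1 -0.02 0.01 0.95 0 0 0")

```text
time: 3.75
tool_pos: [456.9, 279.9, 221.9]
tcp_rot: [-3.136, 0.001, 1.64]
contact_force: [-0.8, -0.9, -0.2]
grip_width: 91.8
finger_force: 0.0
```

Call:
step_arm(series="-1 0 0 0.21 0 0 0;-1 0 0 0.21 0 0 0;0.8 0 0 0.21 0 0 0;0.8 0 0 0.21 0 0 0;0.8 0 0 0.21 0 0 0;0.8 0 0 0.21 0 0 0;0.8 0 0 0.21 0 0 0;0.8 0 0 0.21 0 0 0;0.8 0 0 0.21 0 0 0;0.8 0 0 0.21 0 0 0")

```text
time: 4.75
tool_pos: [459.7, 279.2, 207.4]
tcp_rot: [3.142, -0.0, 1.637]
contact_force: [0.9, 0.6, -0.0]
grip_width: 32.5
finger_force: 0.0
```

```bash
python3 -c "
from h import *
pl([458.3,280,207],93.7); print(readout.get_obs()['finger_force'])"
```

```text
t 4.75 tcp [459.7 279.2 207.4] rpy [180.   -0.   93.8] F [ 0.9  0.6 -0. ] M [-0.07  0.05  0.02] w 32.5
shift/80 [ 0.011 -0.016  0.005] turn [ 0.     -0.      0.0003]
0.0
```

Call:
step_arm(series="1 0 0 0 0 0 0;1 0 0 0 0 0 0;1 0 0 0 0 0 0;1 0 0 0 0 0 0;1 0 0 0 0 0 0")

```text
time: 5.25
tool_pos: [459.6, 279.2, 207.4]
tcp_rot: [-3.142, -0.0, 1.637]
contact_force: [0.3, 0.8, 0.7]
grip_width: 15.4
finger_force: 30.0
```

Call:
step_arm(series="1 0 0 -0.1 0 0 0;1 0 0 -0.25 0 0 0;1 0 0 -0.5 0 0 0;1 0 0 -0.75 0 0 0;1 0 0 -1 0 0 0;1 0 0 -1 0 0 0;1 0 0 -1 0 0 0")

```text
time: 5.95
tool_pos: [459.5, 279.2, 287.4]
tcp_rot: [3.141, -0.0, 1.638]
contact_force: [-0.1, -0.7, -5.4]
grip_width: 15.6
finger_force: 30.0
```

```bash
python3 -c "
from h import *
pl([458.3,280,207],93.7); print(readout.get_obs()['finger_force'])"
```

```text
t 5.95 tcp [459.5 279.2 287.4] rpy [180.   -0.   93.8] F [-0.1 -0.7 -5.4] M [-0.04  0.16 -0.01] w 15.6
shift/80 [ 0.01  -0.015  1.005] turn [ 0.     -0.      0.0003]
29.999266862869263
```

Call:
step_arm(series="1 -0.1 0.02 0 0 0 0;1 -0.3 0.06 0 0 0 0;1 -0.55 0.11 0 0 0 0;1 -0.8 0.16 0 0 0 0;1 -1 0.2 0 0 0 0")

```text
time: 6.45
tool_pos: [480.7, 198.7, 286.2]
tcp_rot: [-3.139, 0.001, 1.637]
contact_force: [0.9, -0.7, -4.0]
grip_width: 15.5
finger_force: 30.0
```

Call:
step_arm(series="1 -0.25 0.1 0 0 0 0;1 -0.5 0.2 0 0 0 0;1 -0.75 0.3 0 0 0 -0.009;1 -0.9 0.4 0 0 0 -0.0185;1 -1 0.5 0 0 0 -0.0185;1 -1 0.5 0 0 0 -0.0185")

```text
time: 7.05
tool_pos: [526.9, 122.1, 286.4]
tcp_rot: [-3.14, 0.0, 1.75]
contact_force: [-0.5, 0.3, -4.3]
grip_width: 15.5
finger_force: 30.0
```

```bash
python3 -c "
from h import *
pl([580,10,260],100.3)"
```

```text
t 7.05 tcp [526.9 122.1 286.4] rpy [-179.9    0.   100.3] F [-0.5  0.3 -4.3] M [-0.31  0.03 -0.02] w 15.5
shift/80 [-1.497  0.404  0.33 ] turn [-0.0002  0.0001 -0.    ]
```

Call:
step_arm(series="1 -0.2 0.05 0 0 0 0;1 -0.45 0.12 0 0 0 0;1 -0.7 0.19 0 0 0 0;1 -0.9 0.25 0 0 0 0;1 -0.9 0.25 0 0 0 0")

```text
time: 7.55
tool_pos: [559.8, 53.9, 287.1]
tcp_rot: [-3.142, 0.001, 1.751]
contact_force: [0.4, -0.1, -5.0]
grip_width: 15.7
finger_force: 30.0
```

Call:
step_arm(series="1 -0.2 0.05 0.1 0 0 0;1 -0.4 0.1 0.2 0 0 0;1 -0.6 0.15 0.33 0 0 0;1 -0.6 0.15 0.33 0 0 0;1 -0.6 0.15 0.33 0 0 0;1 -0.6 0.15 0.33 0 0 0")

```text
time: 8.15
tool_pos: [579.4, 11.5, 261.2]
tcp_rot: [3.141, -0.0, 1.754]
contact_force: [0.5, -0.3, -4.8]
grip_width: 15.1
finger_force: 30.0
```

```bash
python3 - <<'E'
from h import *
np.set_printoptions(precision=1,suppress=True)
pl([580,10,260],100.3)
import pickle
for n in ("side","top"):
    c=vision.capture(n); pickle.dump(c,open(n+"2.pkl","wb")); W=cloud(c)
    for t in ("knuckle_low","knuckle_high","leaf_top","leaf_free_edge","pin_low_nominal","pin_high_nominal"):
        for d in models.pinpoint(c,t)[:2]:
            u,v=d["position"]; print(n,t,round(d["p"],2),np.array([u,v]),W[int(round(v)),int(round(u))])
    P=W[((W>[540,-130,150])&(W<[640,130,296])).all(-1)]
    P=P[P[:,2]>275]; print("top edge",len(P),np.percentile(P,[2,50,98],axis=0))
    a=c["frame"][120:260,190:350] if n=="side" else c["frame"][140:260,240:400]
    cv2.imwrite(f"pics/{n}2.png",cv2.resize(a,None,fx=4.5,fy=4.5,interpolation=cv2.INTER_CUBIC)[...,::-1])
E
```

```text
t 8.15 tcp [579.4  11.5 261.2] rpy [180.   -0.  100.5] F [ 0.5 -0.3 -4.8] M [-0.3 -0.   0. ] w 15.1
shift/80 [-0.  0.  0.] turn [ 0. -0.  0.]
side knuckle_low 0.89 [329.6 409.6] [291.4 467.5  33.8]
side knuckle_low 0.81 [231.7 218.2] [560.6  65.2 209.7]
side knuckle_high 0.74 [332.8 373.1] [292.6 468.1 153.6]
side knuckle_high 0.72 [230.4 174.8] [568.4  21.9 308.5]
side leaf_top 0.88 [229.7 179.1] [ 318.7 1092.2  943.2]
side leaf_top 0.78 [358.5 340.9] [247.3 402.5 174.9]
side leaf_free_edge 0.68 [376.  353.5] [201.1 355.9  86.8]
side leaf_free_edge 0.66 [319.9 279.6] [331.5 168.  117.4]
side pin_low_nominal 0.67 [236.2 224.4] [ 595.5 -129.8   49.4]
side pin_high_nominal 0.97 [232.3 180.4] [564.6  20.  293.3]
top edge 206 [[556.5 -70.4 275.9]
 [574.1  26.2 293.8]
 [599.4 103.5 295.9]]
top knuckle_low 0.98 [136.2 268.2] [292.3 456.2  47.4]
top knuckle_low 0.76 [195.6 273.5] [265.9 266.7   0. ]
top knuckle_high 0.71 [126.2 267.5] [295.3 454.7 149.9]
top knuckle_high 0.67 [186.6 272.6] [276.3 261.4 178.3]
top leaf_top 0.95 [269.6 163.7] [545.    2.5 443.2]
top leaf_top 0.8 [141.9 285.1] [244.4 395.5 182.1]
top leaf_free_edge 0.85 [229.7 251.5] [330.7  80.1 678.1]
top leaf_free_edge 0.78 [236.8 179.7] [472.   67.  647.9]
top pin_low_nominal 0.89 [308.1 170.5] [ 599.2 -119.8   71.2]
top pin_low_nominal 0.34 [232.3 177.8] [476.8  77.1 644.5]
top pin_high_nominal 0.82 [310.5 162.5] [ 596.2 -115.4  211.4]
top pin_high_nominal 0.67 [339.1 200.6] [ 469.2 -187.8  273.4]
top edge 74 [[557.3 -78.4 276.2]
 [579.6  -7.7 290.8]
 [600.3  79.8 295.8]]
```

View pics/side2.png

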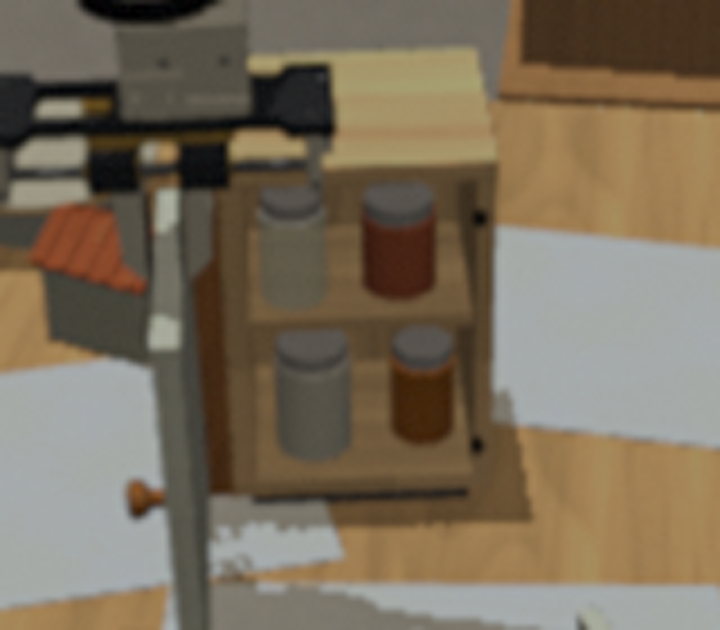

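View pics/top2.png

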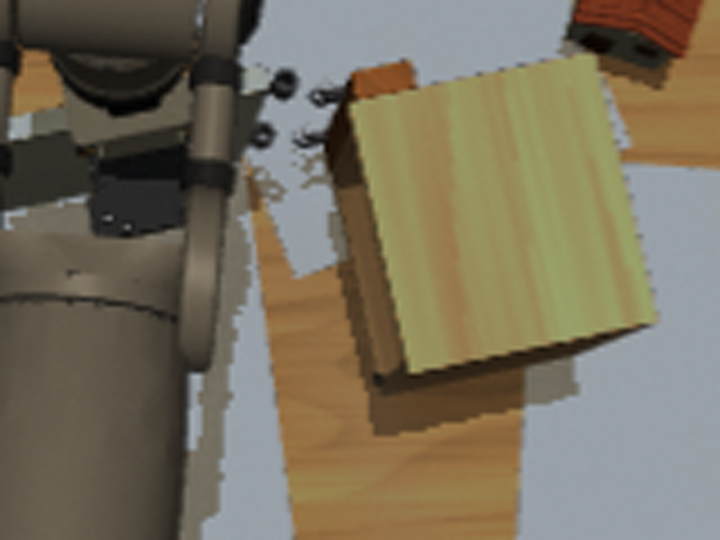

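The side crop shows the door held upright, knob on the left, hinge edge toward the stile. The top crop shows the knuckles at (285,83) and (263,133) and the pins at (325,95) and (312,135). I'll refine those positions.

```bash
python3 - <<'E'
from h import *
import pickle
np.set_printoptions(precision=1,suppress=True)
c=pickle.load(open("top2.pkl","rb"))
a=c["frame"][150:182,290:325]
b=cv2.resize(a,None,fx=16,fy=16,interpolation=cv2.INTER_NEAREST)[...,::-1].copy()
def draw(P,col,r):
    th=np.linspace(0,2*np.pi,24); pts=np.array([proj(c,[P[0]+r*np.cos(t),P[1]+r*np.sin(t),P[2]]) for t in th])
    pts=((pts-[290,150]+.5)*16).astype(int); cv2.polylines(b,[pts],True,col,1)
u=np.array([-np.sin(np.radians(10.3)),np.cos(np.radians(10.3))]); o=readout.get_obs()["tool_pos"]
k=o[:2]-104*u; p=np.array([599,-117]); print("k",k)
for z in (275,251,125,101): draw([*k,z],(0,0,255),8); draw([*k,z],(0,255,255),4.5)
for z in (215,65): draw([*p,z],(0,255,0),8); draw([*p,z+14],(255,255,0),4)
cv2.imwrite("pics/z2.png",b)
print(o)
E
```

```text
k [598.1 -91.2]
[579.5  11.2 261. ]
```

View pics/z2.png

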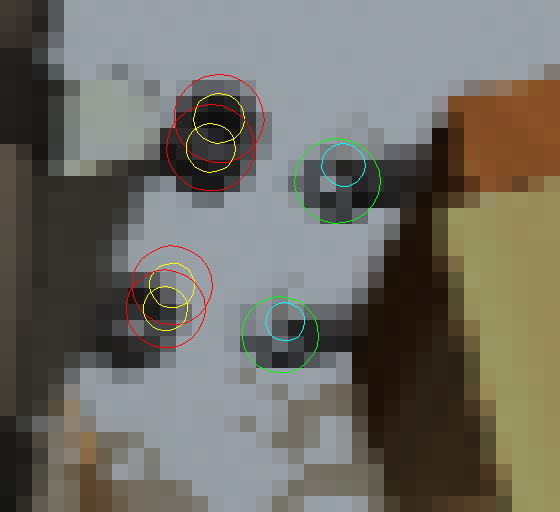

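The zoom shows the pins at about (340,165) and (285,320), close to my circles. The upper knuckle at (212,135) matches prediction, but the lower one at (125,315) is off, so the door seems tilted in the grip. I'll check that with depth.

```bash
python3 - <<'E'
from h import *
import pickle
np.set_printoptions(precision=2,suppress=True)
o=readout.get_obs(); t=o["tool_pos"]; print(o["contact_force"],o["moment"])
R=Ro.from_euler("z",100.3,degrees=True)
for n in ("side2","top2"):
    W=(cloud(pickle.load(open(n+".pkl","rb")))-t)@R.as_matrix()  # door axes: x hinge->free
    # top edge
    m=(np.abs(W[...,1])<9)&(W[...,2]>15)&(W[...,2]<55)&(np.abs(W[...,0])<95)&((W[...,0]>25)|(W[...,0]<-50))
    P=W[m]; print(n,"top",len(P)); 
    for s in (P[P[:,0]>0],P[P[:,0]<0]):
        if len(s)>3: print("  ",np.median(s,0), np.percentile(s[:,2],[10,50,90]))
    # free edge: per z bin the max x
    Q=W[(np.abs(W[...,1])<14)&(W[...,0]>60)&(W[...,0]<130)]
    for z in range(-180,30,30):
        s=Q[(Q[:,2]>z)&(Q[:,2]<z+30)]
        if len(s)>3: print("  free",z,len(s),np.percentile(s[:,0],[50,75,90,97]),np.percentile(s[:,1],[5,50,95]))
E
```

```text
[ 0.45 -0.17 -5.21] [-0.08  0.04  0.  ]
side2 top 179
   [74.57 -0.32 34.5 ] [20.86 34.5  36.99]
   [-67.4   -3.6   32.66] [30.72 32.66 34.5 ]
  free -180 67 [ 96.18  97.73  99.73 100.62] [-3.98  5.14 10.8 ]
  free -150 65 [95.39 96.95 98.33 99.32] [-4.49  3.97 10.23]
  free -120 64 [95.21 96.59 98.34 98.92] [-5.41  1.81  9.1 ]
  free -90 81 [93.85 95.85 96.94 98.5 ] [-11.59   0.63   9.63]
  free -60 76 [92.61 94.55 96.05 97.65] [-5.47  2.41  9.09]
  free -30 78 [92.57 94.33 95.3  95.7 ] [-6.3   1.3   8.55]
  free 0 80 [91.78 93.31 94.09 95.44] [-6.63  1.08  7.9 ]
top2 top 119
   [55.01  1.95 36.87] [32.67 36.87 39.21]
   [-82.58   2.81  30.51] [22.92 30.51 35.36]
  free -180 19 [76.65 86.3  91.6  93.72] [12.04 12.48 13.33]
  free -150 22 [77.65 84.09 88.49 90.67] [10.63 12.11 13.23]
  free -120 16 [73.94 81.13 86.29 88.55] [10.49 11.27 11.91]
  free -90 18 [71.79 77.44 82.82 84.96] [10.11 10.85 11.77]
  free -60 10 [71.12 74.17 77.4  78.09] [ 9.77 10.42 10.7 ]
  free -30 15 [66.73 71.72 74.49 75.53] [ 9.23 10.07 10.82]
  free 0 11 [68.38 70.93 73.05 74.14] [ 8.59  9.47 10.41]
```

```bash
cat > tilt.py <<'E'
from h import *
import pickle
np.set_printoptions(precision=2,suppress=True)
def rep(files,t,yaw):
    R=Ro.from_euler("z",yaw,degrees=True)
    for n in files:
        W=(cloud(pickle.load(open(n+".pkl","rb")))-t)@R.as_matrix()
        Q=W[(np.abs(W[...,1])<14)&(W[...,0]>60)&(W[...,0]<130)]; r=[]
        for z in range(-180,30,15):
            s=Q[(Q[:,2]>z)&(Q[:,2]<z+15)]
            if len(s)>5: r.append([z+7,np.percentile(s[:,0],75),np.median(s[:,1]),np.percentile(s[:,1],5),np.percentile(s[:,1],95)])
        r=np.array(r)
        print(n,len(r),[ "%.2f deg @0 %.1f"%(np.degrees(np.arctan(p[0])),p[1]) for p in (np.polyfit(r[:,0],r[:,i],1) for i in (1,2,3,4))])
        P=W[(np.abs(W[...,1])<7)&(W[...,2]>28)&(W[...,2]<44)&(np.abs(W[...,0])<88)&((W[...,0]>25)|(W[...,0]<-50))]
        p=np.polyfit(P[:,0],P[:,2],1); print("  top slope",np.degrees(np.arctan(p[0])),p[1],len(P))
E
python3 -c "
from tilt import *
rep(['side','top'],[459.6,279.2,207.4],93.8)
rep(['side2','top2'],[579.5,11.2,261.],100.3)"
```

```text
side 14 ['0.08 deg @0 92.5', '-0.07 deg @0 2.1', '0.92 deg @0 -6.4', '-0.58 deg @0 8.5']
  top slope -0.200944742831294 34.00977579377581 207
top 5 ['0.77 deg @0 77.2', '-0.37 deg @0 9.6', '-4.92 deg @0 5.0', '-0.32 deg @0 9.8']
  top slope -0.15546953279906559 34.75258435984943 155
side2 14 ['-1.45 deg @0 93.8', '-1.00 deg @0 1.0', '-1.13 deg @0 -7.3', '-1.00 deg @0 7.6']
  top slope 1.2786119626114638 34.227946119017574 104
top2 12 ['-4.98 deg @0 71.0', '-0.93 deg @0 9.8', '-0.99 deg @0 9.0', '-0.93 deg @0 10.5']
  top slope 2.1319158194055965 35.05111901623837 86
```

The depth says the door slipped about 1.45° in its plane and 0.9° in roll. I'll correct this by turning the tool.

Call:
step_arm(series="1 0 0 0 -0.0025 -0.004 0;1 0 0 0 -0.0025 -0.004 0;1 0 0 0 -0.0025 -0.004 0;1 0 0 0 -0.0025 -0.004 0")

```text
time: 9.25
tool_pos: [579.5, 11.2, 261.1]
tcp_rot: [3.126, 0.025, 1.754]
contact_force: [-0.6, -0.1, -3.8]
grip_width: 15.2
finger_force: 30.0
```

```bash
cat > look.py <<'E'
import sys; from tilt import *
tag=sys.argv[1]
for n in ("side","top"): pickle.dump(vision.capture(n),open(n+tag+".pkl","wb"))
o=readout.get_obs(); t=o["tool_pos"]; print(o["time"],t,np.degrees(o["tcp_rot"]),o["contact_force"],o["moment"])
yaw=100.3
rep(["side"+tag,"top"+tag],t,yaw)
c=pickle.load(open("top"+tag+".pkl","rb")); f=c["frame"].astype(float).sum(-1)/3
u=np.array([-np.sin(np.radians(yaw-90)),np.cos(np.radians(yaw-90))]); b0=t[2]-195.4
def sil(P,spans):
    m=np.zeros(f.shape,np.uint8); S=8
    M=np.zeros((60*S,70*S),np.uint8)
    for zs,r in spans:
        pts=[]
        for z in zs:
            for a in np.linspace(0,2*np.pi,24,endpoint=False): pts.append((proj(c,[P[0]+r*np.cos(a),P[1]+r*np.sin(a),z])-[275,140]+.5)*S)
        cv2.fillConvexPoly(M,cv2.convexHull(np.array(pts,np.float32)).astype(np.int32),1)
    return cv2.resize(M.astype(np.float32),(70,60),interpolation=cv2.INTER_AREA)
g=f[140:200,275:345]
def fit(P0,spans,name):
    best=[]
    for dx in np.arange(-10,10.1,1):
        for dy in np.arange(-10,10.1,1):
            M=sil(P0+[dx,dy],spans); ring=cv2.dilate(M,np.ones((3,3)))-M
            best.append((((g*M).sum()/M.sum())-(g*ring).sum()/ring.sum(),dx,dy))
    best.sort(); w=np.array(best[:8]); print(name,P0+w[:,1:].mean(0),w[:3])
k=t[:2]-104*u; p=np.array([599.,-117])
fit(k,[((b0+185,b0+209),8)],"knuckle hi"); fit(k,[((b0+35,b0+59),8)],"knuckle lo")
fit(p,[((215,200),8),((215,229),4)],"pin hi"); fit(p,[((65,50),8),((65,79),4)],"pin lo")
E
python3 look.py 3
```

```text
9.35 [579.5   11.15 261.03] [179.1    1.43 100.47] [-0.06  0.1  -4.59] [0.05 0.13 0.01]
side3 14 ['-0.71 deg @0 93.5', '-0.20 deg @0 0.9', '-0.13 deg @0 -7.0', '-0.02 deg @0 7.8']
  top slope 0.4783298283020621 34.144030687077304 113
top3 13 ['-1.51 deg @0 79.4', '-0.07 deg @0 9.8', '0.07 deg @0 9.1', '-0.04 deg @0 10.5']
  top slope 1.0865135086785431 34.3878361988916 105
knuckle hi [597.1  -90.67] [[-79.12  -1.     0.  ]
 [-78.55  -1.     1.  ]
 [-76.53  -2.     1.  ]]
knuckle lo [596.35 -88.92] [[-56.57  -2.     3.  ]
 [-56.04  -2.     2.  ]
 [-54.77  -1.     2.  ]]
pin hi [ 600.75 -118.88] [[-45.47   2.    -2.  ]
 [-44.7    2.    -3.  ]
 [-44.56   2.    -1.  ]]
pin lo [ 600.5 -119.5] [[-39.05   1.    -3.  ]
 [-39.04   2.    -3.  ]
 [-38.22   2.    -2.  ]]
```

Call:
step_arm(series="1 -0.1 -0.01 0 0 -0.0019 0;1 -0.2 -0.015 0 0 -0.0019 0;1 -0.3 -0.02 0 0 -0.0019 0;1 -0.345 -0.025 0.05 0 -0.0019 0;1 -0.345 -0.025 0.1 0 -0.0019 0;1 -0.345 -0.025 0.16 0 -0.0019 0;1 -0.345 -0.025 0.2 0 -0.0019 0;1 -0.345 -0.025 0.2 0 -0.0019 0;1 -0.345 -0.025 0.2 0 -0.0019 0")

```text
time: 10.25
tool_pos: [582.9, -16.5, 245.7]
tcp_rot: [3.126, 0.037, 1.754]
contact_force: [0.3, -0.2, -4.0]
grip_width: 15.7
finger_force: 30.0
```

```bash
python3 look.py 4
```

```text
10.35 [582.98 -16.54 245.91] [179.07   2.13 100.47] [-0.6   0.06 -4.07] [-0.03  0.06  0.01]
side4 14 ['-0.51 deg @0 94.0', '0.22 deg @0 1.4', '-0.22 deg @0 -7.1', '-0.02 deg @0 7.6']
  top slope 0.2389495824435249 33.89513000166266 109
top4 13 ['-1.05 deg @0 78.4', '-0.25 deg @0 9.7', '-0.19 deg @0 9.0', '-0.18 deg @0 10.4']
  top slope 0.5073233824482482 34.45927948612187 99
knuckle hi [ 600.33 -118.12] [[-53.    -1.     1.  ]
 [-52.83   0.     1.  ]
 [-52.81  -1.     0.  ]]
knuckle lo [ 596.45 -117.99] [[-43.33  -5.     1.  ]
 [-42.18  -6.     1.  ]
 [-41.7   -5.     0.  ]]
pin hi [ 608.62 -122.  ] [[-49.25  10.    -5.  ]
 [-48.05  10.    -4.  ]
 [-47.13  10.    -6.  ]]
pin lo [ 602.5 -121. ] [[-37.37   3.    -4.  ]
 [-37.     4.    -4.  ]
 [-35.41   4.    -3.  ]]
```

Call:
step_arm(series="1 0 0 0.02 0 -0.0008 0;1 0 0 0.035 0 -0.0008 0;1 0 0 0.05 0 -0.0008 0;1 0 0 0.0625 0 -0.0008 0;1 0 0 0.075 0 -0.0008 0;1 0 0 0.0875 0 -0.0008 0;1 0 0 0.1 0 -0.0008 0;1 0 0 0.1 0 -0.0008 0;1 0 0 0.1 0 -0.0008 0")

```text
time: 11.25
tool_pos: [583.2, -16.7, 238.2]
tcp_rot: [3.125, 0.042, 1.753]
contact_force: [-0.3, 2.3, 0.5]
grip_width: 15.6
finger_force: 30.0
```

```bash
python3 -c "
from h import *
pl([583,-16.5,237],100.4)"
```

```text
t 11.25 tcp [583.2 -16.7 238.2] rpy [179.    2.4 100.5] F [-0.3  2.3  0.5] M [0.35 0.19 0.  ] w 15.6
shift/80 [ 0.003 -0.002  0.015] turn [0.0027 0.0067 0.0002]
```

Call:
step_arm(series="1 0.01 0 0 0 0 0;1 0.02 0 0 0 0 0;1 0.02 0 0 0 0 0")

```text
time: 11.55
tool_pos: [582.8, -15.5, 237.6]
tcp_rot: [3.126, 0.042, 1.753]
contact_force: [-0.6, 0.6, -0.1]
grip_width: 15.5
finger_force: 30.0
```

```bash
python3 -c "
from h import *
pl([583,-16.5,237],100.4)"
```

```text
t 11.55 tcp [582.8 -15.5 237.6] rpy [179.1   2.4 100.5] F [-0.6  0.6 -0.1] M [ 0.03  0.1  -0.02] w 15.5
shift/80 [-0.012  0.     0.008] turn [0.0025 0.0067 0.0002]
```

Call:
step_arm(series="1 0 0 0.0125 0 0 0;1 0 0 0.0125 0 0 0;1 0 0 0.0125 0 0 0")

```text
time: 11.85
tool_pos: [582.9, -15.3, 237.1]
tcp_rot: [3.125, 0.042, 1.753]
contact_force: [-0.5, 2.7, 3.3]
grip_width: 15.3
finger_force: 30.0
```

Call:
step_arm(series="1 0.0125 0 0.0125 0 0 0;1 0.0125 0 0.0125 0 0 0;1 0.0125 0 0.0125 0 0 0")

```text
time: 12.15
tool_pos: [582.9, -14.1, 236.3]
tcp_rot: [3.124, 0.042, 1.753]
contact_force: [-0.7, 4.0, 5.8]
grip_width: 15.9
finger_force: 30.0
```

```bash
python3 -c "
from h import *
pl([583,-16.5,237],100.4)"
```

```text
t 12.15 tcp [582.9 -14.1 236.3] rpy [179.    2.4 100.5] F [-0.7  4.   5.8] M [ 0.33  0.19 -0.01] w 15.9
shift/80 [-0.03  -0.004 -0.007] turn [0.0028 0.0067 0.0002]
```

```bash
python3 look.py 5
```

```text
12.25 [582.89 -14.12 236.31] [179.01   2.41 100.46] [-1.05  4.34  5.11] [ 0.3   0.17 -0.02]
side5 14 ['1.55 deg @0 93.1', '-0.15 deg @0 0.9', '-0.13 deg @0 -7.5', '0.01 deg @0 7.4']
  top slope -1.7191605138636712 34.12516748744595 113
top5 12 ['0.96 deg @0 79.3', '-0.37 deg @0 9.1', '-1.53 deg @0 6.4', '-0.03 deg @0 10.1']
  top slope -1.4335355575766302 34.337564665120304 106
knuckle hi [ 598.99 -116.45] [[-60.21  -3.     0.  ]
 [-59.86  -2.     0.  ]
 [-59.45  -2.    -1.  ]]
knuckle lo [ 599.86 -121.95] [[-37.    -2.    -5.  ]
 [-36.43  -1.    -6.  ]
 [-35.91  -3.    -5.  ]]
pin hi [ 605.38 -118.62] [[-46.59   6.    -2.  ]
 [-46.48   8.    -2.  ]
 [-46.39   7.    -2.  ]]
pin lo [ 607.12 -124.88] [[-33.28   8.    -8.  ]
 [-32.46   9.    -8.  ]
 [-32.16   7.    -8.  ]]
```

The door tipped about 1.5° in the grip on that touch. I'll lift, straighten it, back off slightly and re-measure.

Call:
step_arm(series="1 0 0 -0.06 0 0 0;1 0 0 -0.12 0 0.002 0;1 0.1 0 -0.15 0 0.0042 0;1 0.2 0 -0.15 0 0.0042 0;1 0.25 0 -0.15 0 0.0042 0;1 0.25 0 -0.15 0 0.0042 0;1 0.25 0 -0.15 0 0.0042 0")

```text
time: 12.95
tool_pos: [578.6, 5.8, 246.5]
tcp_rot: [3.126, 0.016, 1.754]
contact_force: [0.0, -0.5, -4.5]
grip_width: 15.6
finger_force: 30.0
```

```bash
python3 look.py 6; python3 - <<'E'
from h import *
import pickle
c=pickle.load(open("top6.pkl","rb"))
a=c["frame"][150:182,290:325].astype(np.float32)
for i in range(5): a+=vision.capture("top")["frame"][150:182,290:325]
cv2.imwrite("pics/z6.png",cv2.resize(np.uint8(a/6*1.0),None,fx=20,fy=18.5,interpolation=cv2.INTER_NEAREST)[...,::-1])
E
```

```text
13.05 [578.69   5.61 246.62] [179.11   0.9  100.49] [ 0.54  0.41 -3.88] [-0.04  0.09 -0.02]
side6 14 ['-1.30 deg @0 93.4', '-0.02 deg @0 1.3', '-0.17 deg @0 -6.9', '-0.06 deg @0 7.9']
  top slope 1.0432661495604658 34.106831356131565 110
top6 14 ['-2.74 deg @0 74.7', '-0.15 deg @0 9.7', '-0.12 deg @0 9.2', '-0.28 deg @0 10.1']
  top slope 1.226536094411851 34.67105564611156 86
knuckle hi [595.78 -96.72] [[-76.61  -2.     0.  ]
 [-76.57  -1.     0.  ]
 [-73.71  -2.     1.  ]]
knuckle lo [595.16 -93.59] [[-55.47  -2.     3.  ]
 [-54.46  -2.     4.  ]
 [-53.79  -3.     3.  ]]
pin hi [ 601.12 -119.88] [[-42.64   2.    -3.  ]
 [-41.34   3.    -3.  ]
 [-40.56   2.    -2.  ]]
pin lo [ 600.5 -119.5] [[-38.99   2.    -3.  ]
 [-38.99   1.    -3.  ]
 [-38.24   1.    -1.  ]]
```

View pics/z6.png

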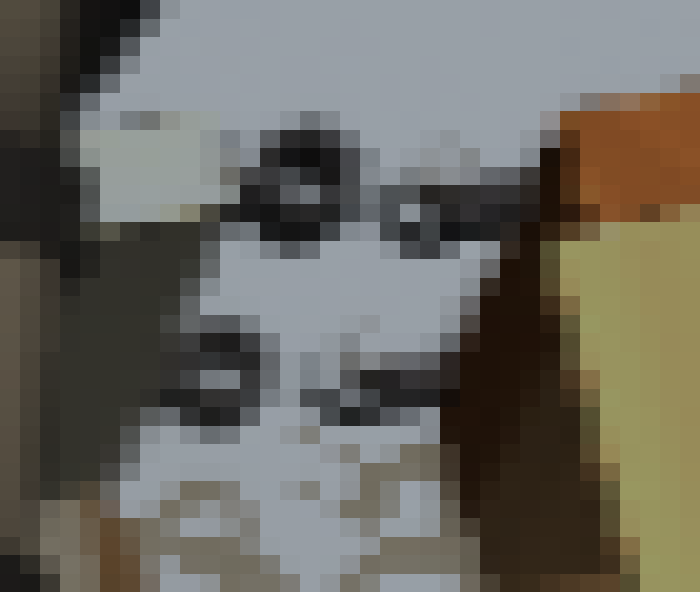

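The zoom shows the knuckle rings at about (300,180) and (217,365), with the pins at about (436,177) and (350,355). I'll turn those into world positions.

```bash
python3 - <<'E'
from h import *
import pickle
np.set_printoptions(precision=1,suppress=True)
c=pickle.load(open("top6.pkl","rb"))
for n,u,v,z in (("pin hi",436,177,215),("pin lo",350,355,65),("kn hi",300,177,260),("kn lo",217,364,110)):
    print(n,world(c,290+u/20-.5,150+v/18.5-.5,z=z))
# full-model silhouette match by mean-abs-diff against paper colour: anything not paper
f=np.mean([vision.capture("top")["frame"].astype(float) for _ in range(4)],0)
g=f[150:182,290:325]; paper=np.median(g[:3,10:].reshape(-1,3),0); d=np.linalg.norm(g-paper,axis=-1)
for r in d[0:24,12:27]: print(" ".join("%3d"%x for x in r))
E
```

```text
pin hi [ 604.3 -119.3  215. ]
pin lo [ 604.9 -117.1   65. ]
kn hi [595.  -95.8 260. ]
kn lo [595.1 -92.2 110. ]
  0   0   0   0   0   0   0   0   0   0   0   0   0   0   0
  0   0   0   0   0   0   0   0   0   0   0   0   0   0   0
  0   0   0   0   0   0   0   0   0   0   0   0   0   0   0
  1   0   0   0   0   0   0   0   0   0   0   0   0   0   0
  0   0   0   0   0   0   0   0   0   0   0   0   0   0   0
  0   0   1   2   1   0   0   0   0   0   0   0   0   0   0
  1   4  25  86  42   1   0   0   0   0   0   0   0   0   0
 27 145 203 217 170  76   1   0   0   8  20   1   0   0  16
 38 202 242 252 231 144  43   1   8  23  15  42   2   2  44
156 176 155 206 237 152  41  17  62  54  34  50  98 113 178
226 210 128  83 181 151  89 135 133 213 199 195 187 192 212
230 243 219 211 219 153  99 142  31 149 213 190 213 224 229
 52 230 243 237 166  49  27 154 208 162 243 228 220 211 250
  7  54 131  87   0   0   0  26 145 171  87   0  37 206 242
  1   1   0   0   0   0   0   0   0   0   0  15 100 247 244
  1   1   1   0   0   0   0   0   0   0   0  37 206 244 244
  3   1   1   1   0   0   2   0   0   0  15  99 246 245 246
 55   4   1   0   1   9  20   0   0   1  29 155 246 244 247
179  79   2   2  15  44   2   2   3  19 102 220 244 246 245
216 107  16  50  24  90  47  94  97 119 209 245 246 245 244
192  98  18  54  29 133 217 216 186 191 212 246 246 244 239
165  48  27 145 157  91 160 215 215 220 249 246 245 242 233
116   2   2  30 146 217 189 129  87  38 244 243 246 240 224
  3   2  21  62   2   4   1   2   3  41 240 244 244 236 221
```

The pin lit-steel tips put the pins at x≈604, about 4 mm further out than I first took. Shifting accordingly, straightening, and feeling again.

Call:
step_arm(series="1 0 0.03 0 0 -0.002 0;1 -0.1 0.055 0 0 -0.0035 0;1 -0.2 0.055 0 0 -0.0035 0;1 -0.3 0.055 0 0 -0.0035 0;1 -0.3 0.055 0 0 -0.0035 0;1 -0.3 0.055 0.02 0 -0.0035 0;1 -0.3 0.055 0.05 0 -0.0035 0;1 -0.3 0.055 0.07 0 -0.0035 0;1 -0.3 0.055 0.09 0 -0.0035 0;1 -0.3 0.055 0.1 0 -0.0035 0;1 -0.3 0.055 0.1 0 -0.0035 0")

```text
time: 14.6
tool_pos: [587.6, -17.1, 239.3]
tcp_rot: [3.126, 0.038, 1.754]
contact_force: [0.0, 0.3, -3.5]
grip_width: 15.4
finger_force: 30.0
```

Call:
step_arm(series="1 0 0 0.01 0 0 0;1 0 0 0.02 0 0 0;1 0 0 0.02 0 0 0")

```text
time: 14.9
tool_pos: [587.8, -16.8, 238.3]
tcp_rot: [3.124, 0.037, 1.754]
contact_force: [-0.3, 3.4, 1.7]
grip_width: 15.7
finger_force: 30.0
```

```bash
python3 -c "
from h import *
pl([583,-16.5,237],100.4)"
```

```text
t 14.9 tcp [587.8 -16.8 238.3] rpy [179.    2.1 100.5] F [-0.3  3.4  1.7] M [ 0.47  0.26 -0.01] w 15.7
shift/80 [ 0.016 -0.059  0.015] turn [0.0027 0.0059 0.0003]
```

Call:
step_arm(series="1 0 0 -0.008 0 0 0;1 0.01 0 -0.008 0 0 0;1 0.01 0 -0.008 0 0 0")

```text
time: 15.2
tool_pos: [587.5, -16.7, 238.3]
tcp_rot: [3.126, 0.038, 1.753]
contact_force: [-0.2, 1.9, 1.3]
grip_width: 15.4
finger_force: 30.0
```

Call:
step_arm(series="1 0.01 0 0 0 0 0;1 0.01 0 0 0 0 0")

```text
time: 15.4
tool_pos: [587.2, -15.9, 237.9]
tcp_rot: [3.126, 0.038, 1.753]
contact_force: [-0.4, 1.0, -1.0]
grip_width: 15.7
finger_force: 30.0
```

Call:
step_arm(series="1 0.01 0 0 0 0 0;1 0.01 0 0 0 0 0")

```text
time: 15.6
tool_pos: [586.9, -15.1, 237.7]
tcp_rot: [3.127, 0.038, 1.753]
contact_force: [0.7, -0.7, -3.1]
grip_width: 15.4
finger_force: 30.0
```

```bash
python3 look.py 7 | head -6
```

```text
15.7 [587.   -15.09 237.8 ] [179.13   2.16 100.46] [ 0.42  0.16 -4.07] [-0.29 -0.01  0.07]
side7 14 ['0.94 deg @0 92.7', '-0.15 deg @0 0.8', '-0.01 deg @0 -7.0', '-0.01 deg @0 7.7']
  top slope -1.0332492982770654 34.09561861467847 101
top7 13 ['-0.34 deg @0 78.1', '-0.19 deg @0 9.6', '-1.27 deg @0 6.8', '-0.01 deg @0 10.4']
  top slope -0.9776290757857019 34.362692531193254 99
knuckle hi [ 605.59 -117.91] [[-58.66   0.    -1.  ]
```

Call:
step_arm(series="1 0 0 0.01 0 0 0;1 0 0 0.02 0 0 0;1 0 0 0.02 0 0 0")

```text
time: 16.0
tool_pos: [587.4, -14.6, 237.2]
tcp_rot: [3.124, 0.038, 1.753]
contact_force: [-1.1, 2.2, 3.5]
grip_width: 15.6
finger_force: 30.0
```

Call:
step_arm(series="1 0.012 0 0 0 0 0;1 0.012 0 0 0 0 0")

```text
time: 16.2
tool_pos: [587.1, -13.8, 236.7]
tcp_rot: [3.125, 0.038, 1.754]
contact_force: [-1.2, 2.1, 1.6]
grip_width: 15.4
finger_force: 30.0
```

```bash
python3 look.py 8 | head -6
```

```text
16.3 [587.11 -13.86 236.78] [179.06   2.15 100.47] [-0.87  2.27  2.66] [ 0.09  0.11 -0.01]
side8 14 ['1.35 deg @0 93.1', '-0.19 deg @0 1.0', '-0.14 deg @0 -7.1', '-0.19 deg @0 7.7']
  top slope -1.7783959671842426 34.20200191206551 98
top8 13 ['0.91 deg @0 79.0', '-0.25 deg @0 9.6', '-0.39 deg @0 8.7', '-0.20 deg @0 10.3']
  top slope -1.1828818394933918 34.57519576993017 98
knuckle hi [ 605.71 -116.68] [[-61.39   0.     0.  ]
```

Call:
step_arm(series="1 0 0 -0.04 0 0 0;1 0 0 -0.06 0 0 0;1 0 0 -0.06 0 0 0;1 0 0 -0.06 0 0 0")

```text
time: 16.7
tool_pos: [586.6, -14.0, 240.7]
tcp_rot: [3.127, 0.037, 1.753]
contact_force: [-0.6, 0.2, -4.3]
grip_width: 15.6
finger_force: 30.0
```

```bash
python3 look.py 9 | head -6
```

```text
16.8 [586.68 -13.91 240.84] [179.15   2.14 100.46] [-0.48 -0.16 -4.92] [-0.06  0.14  0.03]
side9 14 ['-0.47 deg @0 93.8', '-0.41 deg @0 0.5', '-0.30 deg @0 -7.2', '-0.09 deg @0 7.8']
  top slope 0.42394899556604776 34.055670203923 98
top9 14 ['-1.52 deg @0 78.3', '-0.19 deg @0 9.7', '-0.77 deg @0 7.9', '-0.29 deg @0 10.2']
  top slope 0.37913573483837715 34.36703829145884 97
knuckle hi [ 604.53 -115.86] [[-63.86  -1.     1.  ]
```

Call:
step_arm(series="1 -0.028 0.005 0 0 0 0;1 -0.028 0.005 0 0 0 0;1 -0.028 0.005 0.02 0 0 0;1 -0.028 0.005 0.041 0 0 0;1 -0.028 0.005 0.041 0 0 0;1 -0.028 0.005 0.041 0 0 0")

```text
time: 17.4
tool_pos: [587.9, -16.0, 238.4]
tcp_rot: [3.125, 0.038, 1.754]
contact_force: [-0.0, 0.7, -2.7]
grip_width: 15.5
finger_force: 30.0
```

Call:
step_arm(series="1 0 0 -0.041 0 0 0;1 -0.016 0 -0.041 0 0 0;1 -0.016 0 -0.041 0 0 0;1 -0.016 0 -0.02 0 0 0;1 -0.016 0 0 0 0 0;1 -0.016 0 0 0 0 0;1 -0.016 0 0 0 0 0")

```text
time: 18.1
tool_pos: [588.1, -17.3, 238.4]
tcp_rot: [3.125, 0.038, 1.754]
contact_force: [-0.5, 1.3, -2.3]
grip_width: 15.4
finger_force: 30.0
```

Call:
step_arm(series="1 0 0 -0.041 0 0 0;1 -0.016 0 -0.041 0 0 0;1 -0.016 0 -0.041 0 0 0;1 -0.016 0 -0.02 0 0 0;1 -0.016 0 0 0 0 0;1 -0.016 0 0 0 0 0;1 -0.016 0 0 0 0 0")

```text
time: 18.8
tool_pos: [588.3, -18.6, 238.4]
tcp_rot: [3.125, 0.038, 1.753]
contact_force: [-0.1, 1.3, -2.0]
grip_width: 15.1
finger_force: 30.0
```

```bash
python3 look.py a | head -6
```

```text
18.9 [588.26 -18.62 238.35] [179.08   2.16 100.46] [-0.09  0.75 -1.85] [ 0.06  0.1  -0.01]
sidea 14 ['0.44 deg @0 92.9', '-0.14 deg @0 0.7', '-0.29 deg @0 -7.7', '0.11 deg @0 7.7']
  top slope -0.9246539323910764 34.161762406640484 98
topa 13 ['-0.62 deg @0 77.9', '-0.24 deg @0 9.4', '-1.47 deg @0 6.6', '-0.18 deg @0 10.2']
  top slope -1.0090374439075551 34.061420442878436 97
knuckle hi [ 606.61 -120.94] [[-52.18  -1.     0.  ]
```

```bash
python3 - <<'E'
from h import *
import pickle
c=pickle.load(open("top.pkl","rb")); f=c["frame"].astype(float)
g=f[154:178,303:322]; paper=np.median(f[150:156,300:306].reshape(-1,3),0); d=g.mean(-1)
print(paper); print("     "+" ".join("%3d"%x for x in range(303,322)))
for i,r in enumerate(d): print(154+i," ".join("%3d"%x for x in r))
for P in ([600,-118],[604,-118],[600,-114],[604,-114]):
    print(P,[np.round(proj(c,[*P,z]),1) for z in (229,215,191,79,65,41)])
s=pickle.load(open("side.pkl","rb")); g=s["frame"].astype(float)
for r0,r1 in ((176,192),(218,234)):
    print("     "+" ".join("%3d"%x for x in range(224,242)))
    for i in range(r0,r1): print(i," ".join("%3d"%x for x in g[i,224:242].mean(-1)))
for P in ([600,-118],[604,-118],[600,-114],[604,-114]):
    print(P,[np.round(proj(s,[*P,z]),1) for z in (229,215,191,79,65,41)])
E
```

```text
[145.  152.5 160. ]
     303 304 305 306 307 308 309 310 311 312 313 314 315 316 317 318 319 320 321
154 153 152 151 152 152 151 152 152 152 152 152 152 153 151 152 152 152 152 151
155 152 152 152 152 153 152 153 152 152 152 151 152 152 152 152 142 112 107 110
156 152 152 153 152 152 152 152 152 152 151 151 152 152 152 136  72  75  75  79
157 153 152 152 152 152 152 153 152 147 140 150 152 153 143  98  49  74  75  75
158 151 152 153 151 152 152 152 147 140 144 128 151 151 127  15  39  76  77  75
159 152 152 152 152 152 151 142 117 121 133 124  96  89  54  16  42  81  76  76
160 153 152 152 152 152 135  76  77  34  41  43  47  46  34  15  43  83  78  76
161 152 152 152 152 143  97  73 135  69  34  46  34  28  26  16  25  54  81  75
162 152 152 153 152 152 137  67  37  63  17  26  30  36  13  30  57  86 125 121
163 152 152 152 152 152 152 137  71  57 103 151 130  39  20  65 126 124 124 122
164 152 151 152 152 152 152 152 152 152 152 143  96  17  17  61 122 125 124 121
165 152 151 152 152 152 153 152 152 153 152 132  39  17  18  60 120 125 123 122
166 153 152 152 152 151 151 151 152 152
[... 4014 characters left out ...]
 118 119 120 120 119
233 169 168 168 168 169 168 168 169 169 167 155 132 118 118 117 118 119 117
[600, -118] [array([230.3, 173.9]), array([230.6, 178.3]), array([231.1, 185.6]), array([233.2, 218.1]), array([233.5, 221.9]), array([234. , 228.5])]
[604, -118] [array([228.9, 173.9]), array([229.2, 178.2]), array([229.7, 185.5]), array([231.9, 218. ]), array([232.2, 221.8]), array([232.6, 228.4])]
[600, -114] [array([230. , 174.7]), array([230.3, 179. ]), array([230.8, 186.3]), array([233. , 218.8]), array([233.3, 222.7]), array([233.7, 229.2])]
[604, -114] [array([228.6, 174.6]), array([228.9, 178.9]), array([229.4, 186.3]), array([231.7, 218.7]), array([231.9, 222.6]), array([232.4, 229.2])]
```

Call:
step_arm(series="1 0 0 -0.041 0 0 0;1 0.009 -0.03 -0.041 0 0 0;1 0.009 -0.03 -0.041 0 0 0;1 0.009 -0.03 -0.01 0 0 0;1 0.009 -0.03 0.01 0 0 0;1 0.009 -0.03 0.01 0 0 0;1 0.009 -0.03 0.01 0 0 0")

```text
time: 19.6
tool_pos: [586.0, -18.0, 238.1]
tcp_rot: [3.124, 0.038, 1.754]
contact_force: [-1.1, 4.0, 3.1]
grip_width: 15.3
finger_force: 30.0
```

Call:
step_arm(series="1 0 0 -0.05 0 0 0;1 0.018 0 -0.05 0 0 0;1 0.018 0 -0.05 0 0 0;1 0.018 0 -0.02 0 0 0;1 0.018 0 0 0 0 0;1 0.018 0 0 0 0 0;1 0.018 0 0 0 0 0")

```text
time: 20.3
tool_pos: [585.4, -17.0, 237.1]
tcp_rot: [3.126, 0.038, 1.753]
contact_force: [-0.2, -0.2, -4.1]
grip_width: 15.6
finger_force: 30.0
```

Call:
step_arm(series="1 0 0 -0.05 0 0 0;1 0.018 0 -0.05 0 0 0;1 0.018 0 -0.05 0 0 0;1 0.018 0 -0.02 0 0 0;1 0.018 0 0 0 0 0;1 0.018 0 0 0 0 0;1 0.018 0 0 0 0 0")

```text
time: 21.0
tool_pos: [585.2, -15.6, 237.1]
tcp_rot: [3.126, 0.038, 1.753]
contact_force: [1.1, -0.9, -3.8]
grip_width: 15.3
finger_force: 30.0
```

```bash
python3 look.py b | head -6
```

```text
21.1 [585.21 -15.62 237.21] [179.1    2.16 100.46] [ 0.66 -0.14 -4.46] [-0.08  0.04 -0.  ]
sideb 14 ['-0.20 deg @0 93.6', '-0.27 deg @0 0.9', '-0.09 deg @0 -7.2', '0.07 deg @0 7.7']
  top slope -0.020574010661176236 34.20346011431699 101
topb 12 ['-1.35 deg @0 78.2', '-0.22 deg @0 9.6', '-1.33 deg @0 6.6', '-0.22 deg @0 10.4']
  top slope -0.06947397764525 34.04235724607131 99
knuckle hi [ 601.18 -117.45] [[-49.64  -1.     0.  ]
```

No contact force at (585.3, −16.5), below the tip height, so the knuckles have entered. Lowering gently.

Call:
step_arm(series="1 -0.008 0 0 0 0 0;1 -0.008 0 0.0125 0 0 0;1 -0.008 0 0.025 0 0 0;1 -0.008 0 0.0375 0 0 0;1 -0.008 0 0.0375 0 0 0;1 -0.008 0 0.0375 0 0 0")

```text
time: 21.7
tool_pos: [585.4, -16.3, 234.2]
tcp_rot: [3.126, 0.038, 1.753]
contact_force: [-0.5, -0.5, -5.2]
grip_width: 15.3
finger_force: 30.0
```

```bash
python3 look.py c | head -6
```

```text
21.8 [585.43 -16.27 234.31] [179.09   2.16 100.46] [ 0.08  0.34 -4.16] [0.02 0.08 0.04]
sidec 14 ['-0.47 deg @0 93.7', '-0.16 deg @0 0.4', '-0.16 deg @0 -7.4', '0.03 deg @0 7.7']
  top slope 0.40751982175270973 33.86238003869956 101
topc 11 ['-1.48 deg @0 78.5', '-0.14 deg @0 9.6', '-0.12 deg @0 8.9', '-0.17 deg @0 10.3']
  top slope 0.3571574278877021 34.193553321705615 96
knuckle hi [ 601.78 -117.97] [[-51.84  -1.     0.  ]
```

Call:
step_arm(series="1 0 0 0.01 0 -0.0008 0;1 0 0 0.02 0 -0.0008 0;1 0 0 0.03 0 -0.0008 0;1 0 0 0.04 0 -0.0008 0;1 0 0 0.05 0 -0.0008 0;1 0 0 0.06 0 -0.0008 0;1 0 0 0.07 0 -0.0008 0;1 0 0 0.08 0 -0.0008 0;1 0 0 0.0875 0 -0.0008 0;1 0 0 0.0875 0 -0.0008 0;1 0 0 0.0875 0 -0.0008 0")

```text
time: 22.9
tool_pos: [585.6, -16.5, 227.2]
tcp_rot: [3.126, 0.043, 1.753]
contact_force: [0.4, 0.3, -4.8]
grip_width: 15.9
finger_force: 30.0
```

Call:
step_arm(series="1 0 0 0.008 0 0 0;1 0 0 0.015 0 0 0;1 0 0 0.015 0 0 0;1 0 0 0.015 0 0 0")

```text
time: 23.3
tool_pos: [585.6, -16.6, 226.0]
tcp_rot: [3.126, 0.043, 1.753]
contact_force: [-0.4, 0.2, -4.9]
grip_width: 15.5
finger_force: 30.0
```

```bash
python3 look.py d | head -6
```

```text
23.4 [585.59 -16.59 226.1 ] [179.09   2.44 100.45] [-0.41  0.59 -3.98] [0.   0.03 0.01]
sided 14 ['0.00 deg @0 94.0', '0.08 deg @0 0.9', '-0.18 deg @0 -7.4', '0.00 deg @0 7.7']
  top slope -0.0157653152187839 34.01251337102932 93
topd 14 ['-0.91 deg @0 79.0', '-0.07 deg @0 9.7', '-0.32 deg @0 8.4', '-0.14 deg @0 10.3']
  top slope 0.15570002624707957 34.45854868795069 102
knuckle hi [ 600.81 -118.17] [[-59.81  -4.     1.  ]
```

Vertical and free. I'll go the last bit down to the shoulder contact.

Call:
step_arm(series="1 0 0 0.005 0 0 0;1 0 0 0.01 0 0 0;1 0 0 0.01 0 0 0")

```text
time: 23.7
tool_pos: [585.7, -16.6, 225.3]
tcp_rot: [3.126, 0.043, 1.753]
contact_force: [0.5, -0.0, -3.8]
grip_width: 15.4
finger_force: 30.0
```

Call:
step_arm(series="1 0 0 0.005 0 0 0;1 0 0 0.01 0 0 0;1 0 0 0.01 0 0 0")

```text
time: 24.0
tool_pos: [585.9, -16.5, 225.1]
tcp_rot: [3.125, 0.043, 1.753]
contact_force: [0.4, 1.3, 0.4]
grip_width: 15.5
finger_force: 30.0
```

Call:
step_arm(series="1 0 0 0.005 0 0 0;1 0 0 0.01 0 0 0;1 0 0 0.01 0 0 0")

```text
time: 24.3
tool_pos: [586.2, -16.3, 224.9]
tcp_rot: [3.123, 0.043, 1.753]
contact_force: [-1.7, 3.2, 5.9]
grip_width: 15.5
finger_force: 30.0
```

The knuckles are home, with contact at z≈225 as predicted. I'll relax the preload, release, check, and plan the push.

Call:
step_arm(series="1 0 0 -0.01 0 0 0;1 0 0 -0.01 0 0 0;0 0 0 -0.01 0 0 0;0 0 0 -0.01 0 0 0;0 0 0 -0.01 0 0 0;0 0 0 -0.01 0 0 0;0 0 0 -0.01 0 0 0;0 0 0 -0.01 0 0 0")

```text
time: 25.1
tool_pos: [585.6, -16.7, 224.4]
tcp_rot: [3.126, 0.043, 1.753]
contact_force: [0.3, -0.2, 0.3]
grip_width: 45.7
finger_force: 0.0
```

Call:
step_arm(series="0 0 0 -0.2 0 0 0;0 0 0 -0.5 0 0 0;1 0 0 -0.9 0 0 0;1 0 0 -0.9 0 0 0;1 0 0 -0.9 0 0 0")

```text
time: 25.6
tool_pos: [584.2, -13.8, 296.9]
tcp_rot: [3.124, 0.043, 1.753]
contact_force: [-0.9, -0.2, -1.2]
grip_width: 26.4
finger_force: 0.0
```

```bash
python3 - <<'E'
from tilt import *
for n in ("side","top"): pickle.dump(vision.capture(n),open(n+"e.pkl","wb"))
rep(["sidee","tope"],[585.6,-16.5,225.4],100.46)
W=cloud(pickle.load(open("tope.pkl","rb")))
P=W[((W>[540,-110,250])&(W<[620,110,268])).all(-1)]; print(len(P),np.median(P,0),cv2.minAreaRect(P[:,:2].astype(np.float32)))
W=cloud(pickle.load(open("sidee.pkl","rb")))
P=W[((W>[540,-110,250])&(W<[620,110,268])).all(-1)]; print(len(P),np.median(P,0),cv2.minAreaRect(P[:,:2].astype(np.float32)))
# push poses
pin=np.array([604.5,-118.8]); e=lambda a:np.array([np.cos(np.radians(a)),np.sin(np.radians(a))])
for phi in (100.3,115,130,145,160,175,190): print(phi,pin+145*e(phi)-27*e(phi+90))
pl([*(pin+145*e(98)-45*e(188)),295],98)
E
```

```text
sidee 14 ['0.82 deg @0 95.4', '-0.13 deg @0 0.2', '-0.05 deg @0 -7.8', '0.10 deg @0 7.0']
  top slope -0.9189283730317727 33.05154395155183 102
tope 12 ['0.62 deg @0 82.3', '-0.29 deg @0 8.6', '-1.24 deg @0 6.1', '-0.11 deg @0 9.6']
  top slope -0.6769615683061232 33.40774861128321 109
152 [576.16  35.93 257.67] ((583.9957885742188, -15.937751770019531), (17.151803970336914, 180.2113037109375), 10.179149627685547)
253 [582.68   6.32 257.61] ((585.2516479492188, -8.729766845703125), (15.413725852966309, 181.0443572998047), 11.11745834350586)
100.3 [605.14  28.69]
115 [567.69  24.03]
130 [531.98   9.63]
145 [501.21 -13.51]
160 [477.48 -43.84]
175 [462.4  -79.27]
190 [ 457.01 -117.39]
t 25.7 tcp [583.5 -13.8 295.3] rpy [179.2   2.4 100.5] F [-0.6  0.6 -0.2] M [-0.01  0.01  0.  ] w 18.7
shift/80 [ 0.45  0.66 -0.01] turn [0.   0.01 0.01]
```

The door hangs at its home height with only play sag. I'll move to its outer side, straighten the tool, close the fingers and go down.

Call:
step_arm(series="1 0.2 0.3 0 0.0025 0.0067 0.006;1 0.45 0.66 0 0.0025 0.0067 0.006;1 0.45 0.66 0 0.0025 0.0067 0.006;1 0.45 0.66 0.3 0.0025 0.0067 0.006;1 0.45 0.66 0.6 0.0025 0.0067 0.006;1 0.45 0.66 0.8 0.0025 0.0067 0.006;1 0.45 0.66 0.8 0.0025 0.0067 0.006;1 0.45 0.66 0.8 0.0025 0.0067 0.006")

```text
time: 26.5
tool_pos: [630.5, 28.4, 231.6]
tcp_rot: [-3.141, 0.0, 1.716]
contact_force: [-0.1, 1.1, 1.3]
grip_width: 0.7
finger_force: 0.0
```

```bash
cat > push.py <<'E'
import sys; from h import *
pin=np.array([604.5,-118.8]); e=lambda a:np.array([np.cos(np.radians(a)),np.sin(np.radians(a))])
def P(phi,off=27,r=145): return pin+r*e(phi)-off*e(phi+90)
def rows(phis,off=27,z=230):
    o=readout.get_obs(); R=Ro.from_euler("xyz",o["tcp_rot"])
    print("t",o["time"],o["tool_pos"],np.degrees(o["tcp_rot"]),o["contact_force"],o["grip_width"])
    for ph in phis:
        d=R.inv().apply(np.r_[P(ph,off),z]-o["tool_pos"])/80; r=(R.inv()*Ro.from_euler("xyz",[180,0,ph],degrees=True)).as_rotvec()/2/np.pi
        print("%.1f: %.3f %.3f %.3f  %.4f %.4f %.4f"%((ph,)+tuple(d)+tuple(r)))
rows([float(a) for a in sys.argv[2].split(",")],float(sys.argv[1]))
E
python3 push.py 27 98,102,106,110,115,120,125
```

```text
t 26.5 [630.45740339  28.40531603 231.6104271 ] [-1.79988181e+02  7.92817750e-03  9.83067842e+01] [-0.13090957  1.07618834  1.25653685] 0.7275073761002283
98.0: 0.037 -0.240 0.020  -0.0000 0.0000 0.0009
102.0: 0.057 -0.367 0.020  -0.0000 0.0000 -0.0103
106.0: 0.067 -0.495 0.020  -0.0000 0.0000 -0.0214
110.0: 0.069 -0.624 0.020  -0.0000 0.0000 -0.0325
115.0: 0.059 -0.784 0.020  -0.0000 0.0000 -0.0464
120.0: 0.035 -0.943 0.020  -0.0000 0.0000 -0.0603
125.0: -0.003 -1.100 0.020  -0.0000 0.0000 -0.0741
```

Call:
step_arm(series="1 0.02 -0.12 0.02 0 0 0;1 0.037 -0.24 0.02 0 0 0;1 0.045 -0.3 0.02 0 0 -0.005;1 0.057 -0.367 0.02 0 0 -0.0103;1 0.062 -0.43 0.02 0 0 -0.016;1 0.067 -0.495 0.02 0 0 -0.0214;1 0.068 -0.56 0.02 0 0 -0.027;1 0.069 -0.624 0.02 0 0 -0.0325;1 0.065 -0.7 0.02 0 0 -0.0394;1 0.059 -0.784 0.02 0 0 -0.0464;1 0.048 -0.86 0.02 0 0 -0.053;1 0.035 -0.943 0.02 0 0 -0.0603;1 0.035 -0.943 0.02 0 0 -0.0603")

```text
time: 27.8
tool_pos: [555.7, 20.2, 231.6]
tcp_rot: [3.139, 0.002, 2.095]
contact_force: [0.7, -0.2, -0.3]
grip_width: 0.3
finger_force: 0.0
```

```bash
python3 push.py 27 120,124,128,132,136,140,144,148; python3 - <<'E'
from h import *
c=vision.capture("side"); W=cloud(c)
cv2.imwrite("pics/se.png",cv2.resize(c["frame"][110:260,180:350],None,fx=4,fy=4,interpolation=cv2.INTER_CUBIC)[...,::-1])
for w,lab in ((W,"side"),(cloud(vision.capture("top")),"top")):
    P=w[((w>[440,-115,80])&(w<[620,120,215])).all(-1)]; l=np.linalg.svd(P[:,:2]-P[:,:2].mean(0),full_matrices=False)[2][0]
    print(lab,len(P),P.mean(0),np.degrees(np.arctan2(l[1],l[0]))%180)
E
```

```text
t 27.8 [555.74886403  20.2342063  231.61405157] [1.79861882e+02 1.12992727e-01 1.20032919e+02] [ 0.68079621 -0.18643654 -0.29678378] 0.28491681020487286
120.0: 0.003 -0.004 0.020  0.0004 0.0003 0.0001
124.0: 0.022 -0.131 0.020  0.0004 0.0003 -0.0110
128.0: 0.032 -0.259 0.019  0.0004 0.0003 -0.0221
132.0: 0.034 -0.388 0.019  0.0003 0.0004 -0.0332
136.0: 0.026 -0.516 0.019  0.0003 0.0004 -0.0444
140.0: 0.009 -0.644 0.019  0.0003 0.0004 -0.0555
144.0: -0.016 -0.770 0.018  0.0003 0.0004 -0.0666
148.0: -0.050 -0.894 0.018  0.0003 0.0004 -0.0777
side 449 [574.14118418  49.1773177  147.71160262] 95.57025311532298
top 173 [582.04824306 -47.19885566 148.58437918] 100.46351847328955
```

View pics/se.png

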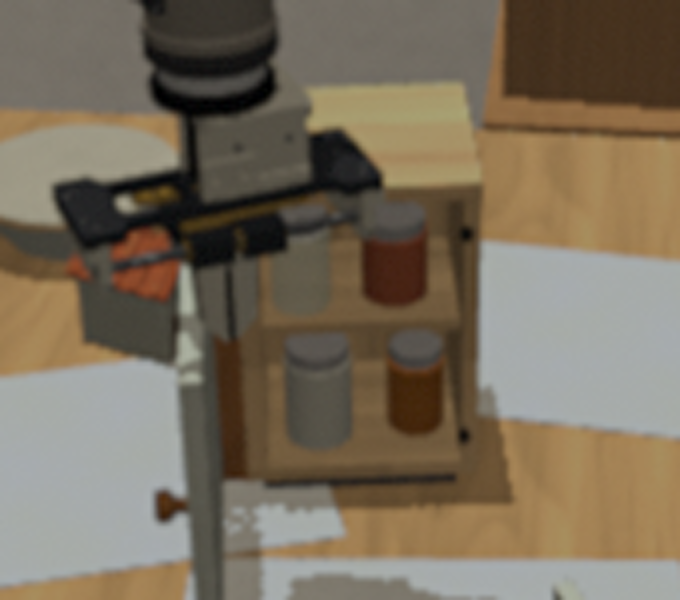

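The picture shows the fingers at (225,290), to the right of the door's top at (190,330), so the inner side, with the door still open. That is unexpected, so I'll measure the door's real pose.

```bash
python3 - <<'E'
from h import *
np.set_printoptions(precision=1,suppress=True)
for n in ("side","top"):
    c=vision.capture(n); w=cloud(c)
    for lo,hi in ((225,246),(250,268)):
        P=w[((w>[420,-115,lo])&(w<[700,160,hi])).all(-1)]
        print(n,lo,len(P),P.min(0),P.max(0),np.median(P,0))
        for y in range(-100,160,20):
            s=P[(P[:,1]>y)&(P[:,1]<y+20)]
            if len(s): print("   y",y,len(s),"x",np.percentile(s[:,0],[3,25,50,75,97]),"z",np.median(s[:,2]))
print(readout.get_obs())
E
```

```text
side 225 54 [561.6 -23.1 225.9] [579.3  81.6 245.4] [570.8  75.5 234.7]
   y -40 1 x [579.3 579.3 579.3 579.3 579.3] z 230.2542796156985
   y -20 6 x [575.1 575.2 576.2 577.3 578.1] z 229.55271287397892
   y 0 2 x [573.4 573.5 573.6 573.6 573.7] z 226.65346623120064
   y 60 42 x [561.8 565.  568.9 572.3 576.5] z 236.7223459205302
   y 80 3 x [566.4 568.8 571.5 572.3 573. ] z 237.68031810453263
side 250 178 [539.9 -61.6 250.1] [600.2  81.6 268. ] [575.3  33.5 257.6]
   y -80 1 x [599. 599. 599. 599. 599.] z 255.2456460234968
   y -60 6 x [595.6 596.2 597.7 598.9 600. ] z 258.73692661277664
   y -40 9 x [589.  591.6 593.5 595.  595.8] z 258.2092348995898
   y -20 12 x [584.1 586.2 588.  590.4 592.2] z 258.424653543565
   y 0 25 x [572.6 577.2 582.9 586.7 588.8] z 258.10365486580395
   y 20 53 x [542.6 554.  571.4 579.3 584.9] z 258.27891560646816
   y 40 27 x [564.8 569.4 573.5 577.8 580.9] z 257.529463740469
   y 60 43 x [562.2 565.4 570.7 574.  577.3] z 255.54093352825524
   y 80 2 x [569.8 569.8 569.9 569.9 570. ] z 252.9050835315697
top 225 41 [ 561.8 -113.8  226.1] [607.   71.5 24
[... 324 characters left out ...]
 [607.8  73.5 265. ] [593.2 -77.2 258.4]
   y -100 39 x [589.8 592.8 597.6 601.4 605.2] z 259.2322189927364
   y -80 40 x [585.8 587.5 593.1 596.3 601.7] z 258.2121973572716
   y -60 5 x [583.6 584.4 585.2 587.6 590.2] z 258.79482895536285
   y 60 18 x [562.4 564.8 567.6 571.  574.5] z 256.9169285398775
{'time': 28.0, 'joint_positions': array([-0.1,  0.4,  1.4,  0. ,  1.4, -0.6]), 'dq': array([ 0.,  0.,  0.,  0.,  0., -0.]), 'tau': array([ -0. , -46.2, -25.5,   0. ,   0.1,   0. ]), 'tool_pos': array([556.2,  20.5, 230.6]), 'tcp_rot': array([3.1, 0. , 2.1]), 'contact_force': array([-0.5, -0. ,  0.6]), 'moment': array([-0.1, -0. , -0. ]), 'finger_force': 0.0, 'grip_width': 0.12188882385086411}
```

```bash
python3 - <<'E'
from tilt import *
c=vision.capture("side"); pickle.dump(c,open("sidef.pkl","wb")); pickle.dump(vision.capture("top"),open("topf.pkl","wb"))
for P in ([556,20.5,231],[556,20.5,260],[570,75,259],[598,-50,259]): print(P,proj(c,P))
u=np.array([np.cos(np.radians(102.7)),np.sin(np.radians(102.7))]); ctr=np.array([604.5,-118.8])+104*u; print(ctr)
rep(["sidef","topf"],[*ctr,225.4],102.7)
for n in ("sidee","sidef"):
    w=cloud(pickle.load(open(n+".pkl","rb")))
    for lo,hi in ((60,100),(100,140),(160,200),(205,245),(252,265)):
        P=w[((w>[540,55,lo])&(w<[600,90,hi])).all(-1)]; print(n,lo,len(P),np.percentile(P[:,0],[3,50,97]),np.percentile(P[:,1],[50,90]))
    for t in ("leaf_free_edge","leaf_top","knuckle_high","knuckle_low"):
        pass
E
```

```text
[556, 20.5, 231] [236.65 201.3 ]
[556, 20.5, 260] [236.06 191.65]
[570, 75, 259] [226.31 203.49]
[598, -50, 259] [225.4 177. ]
[581.64 -17.34]
sidef 14 ['0.54 deg @0 95.1', '-0.11 deg @0 -6.4', '-0.12 deg @0 -12.9', '0.12 deg @0 -0.3']
  top slope -1.2179616750948705 32.92800959006449 52
topf 3 ['1.34 deg @0 86.7', '-0.37 deg @0 1.1', '-1.95 deg @0 -3.7', '-0.30 deg @0 2.1']
  top slope -0.546853635579924 34.42134621431954 68
sidee 60 74 [561.74 568.37 576.83] [74.28 76.84]
sidee 100 78 [561.84 568.92 577.28] [74.88 77.56]
sidee 160 81 [562.09 568.08 576.41] [75.65 78.04]
sidee 205 94 [561.75 568.73 576.27] [75.72 79.08]
sidee 252 44 [563.48 570.55 577.81] [69.8  76.58]
sidef 60 75 [561.59 568.62 577.04] [74.03 77.12]
sidef 100 84 [562.05 568.96 577.97] [74.05 77.44]
sidef 160 88 [561.53 569.09 577.06] [75.34 78.77]
sidef 205 86 [562.16 567.98 576.42] [76.35 78.04]
sidef 252 41 [563.2  570.17 578.29] [66.75 77.5 ]
```

```bash
python3 - <<'E'
from tilt import *
for n in ("sidef","topf"):
    w=cloud(pickle.load(open(n+".pkl","rb")))
    P=w[((w>[525,-20,200])&(w<[562,60,330])).all(-1)]
    print(n,len(P)); 
    for z in range(200,330,10):
        s=P[(P[:,2]>=z)&(P[:,2]<z+10)]
        if len(s): print(z,len(s),s.min(0),s.max(0))
f=pickle.load(open("sidef.pkl","rb"))
g=f["frame"]; d=f["depth"]
for v in range(186,208,2): print(v," ".join("%4d"%x for x in d[v,224:250]))
E
```

```text
sidef 214
250 2 [550.13  26.25 257.03] [552.09  29.   258.62]
260 27 [537.56  20.33 260.21] [560.64  36.59 269.96]
270 39 [537.41  21.37 270.04] [560.27  37.8  279.99]
280 39 [536.32  19.83 280.39] [561.99  38.09 289.1 ]
290 40 [536.15  21.17 290.67] [561.45  38.97 299.68]
300 45 [535.7   19.72 300.1 ] [560.92  38.69 309.56]
310 13 [535.64  22.52 310.74] [560.71  36.01 316.03]
320 9 [526.13  42.06 326.21] [555.76  56.53 329.92]
topf 0
186 1719 1312 1311 1312 1278 1263 1258 1260 1261 1262 1259 1263 1264 1273 1264 1268 1266 1270 1273 1269 1462 1523 1517 1522 1526 1513
188 1722 1306 1306 1310 1305 1273 1260 1265 1263 1265 1266 1266 1268 1271 1270 1277 1273 1272 1276 1277 1467 1516 1513 1513 1509 1515
190 1304 1301 1298 1303 1299 1299 1267 1263 1269 1268 1267 1271 1275 1271 1277 1278 1276 1276 1283 1473 1475 1507 1504 1504 1509 1504
192 1291 1288 1292 1290 1286 1288 1295 1341 1267 1272 1273 1269 1273 1275 1278 1276 1286 1480 1476 1478 1473 1503 1506 1502 1506 1506
194 1280 1282 1286 1284 1288 1283 1286 1330 1399 1477 1476 1274 1277 1281 1284 1475 1479 1478 1483 1478 1476 1515 1653 1648 1648 1647
196 1275 1280 1272 1275 1278 1274 1278 1333 1392 1479 1477 1480 1481 1483 1478 1483 1486 1484 1474 1483 1483 1493 1652 1658 1662 1651
198 1272 1269 1271 1270 1264 1269 1268 1327 1390 1486 1483 1481 1482 1492 1484 1489 1487 1484 1492 1484 1488 1493 1657 1665 1657 1658
200 1260 1263 1264 1262 1256 1263 1267 1318 1385 1491 1494 1488 1486 1489 1487 1497 1496 1491 1492 1487 1491 1492 1659 1655 1666 1665
202 1257 1256 1256 1254 1252 1253 1260 1314 1379 1448 1491 1486 1490 1495 1494 1494 1495 1498 1492 1496 1501 1496 1655 1659 1654 1662
204 1241 1246 1250 1246 1244 1249 1252 1309 1367 1440 1494 1500 1497 1500 1495 1498 1502 1498 1501 1504 1499 1499 1635 1639 1644 1646
206 1250 1251 1249 1251 1245 1247 1250 1303 1370 1435 1499 1500 1502 1499 1501 1499 1504 1507 1504 1506 1502 1506 1617 1637 1635 1635
```

Depth shows the finger tips at z≈257 while the reported TCP is 231, so the shut fingers end higher than I took and passed just over the door. It has not moved. I'll go back outside and lower.

```bash
sed -i 's/^rows(.*/rows([float(a) for a in sys.argv[2].split(",")],float(sys.argv[1]),float(sys.argv[3]))/' push.py; python3 push.py 45 98 252
```

```text
t 28.1 [556.07009145  20.57138411 230.21415818] [1.79941460e+02 4.13825751e-02 1.19999287e+02] [ 0.23660964 -0.60103332 -0.75397323] 0.1338853641024145
98.0: -0.342 0.854 -0.271  0.0002 0.0001 0.0611
```

Call:
step_arm(series="1 0 0 -0.27 0 0 0;1 0 0 -0.27 0 0 0;1 -0.17 0.43 -0.27 0 0 0.03;1 -0.34 0.85 -0.27 0 0 0.061;1 -0.34 0.85 -0.27 0 0 0.061;1 -0.34 0.85 -0.1 0 0 0.061;1 -0.34 0.85 0.1 0 0 0.061;1 -0.34 0.85 0.3 0 0 0.061;1 -0.34 0.85 0.3 0 0 0.061;1 -0.34 0.85 0.3 0 0 0.061")

```text
time: 29.1
tool_pos: [628.3, 31.0, 205.8]
tcp_rot: [3.141, 0.0, 1.712]
contact_force: [0.6, 0.0, -0.3]
grip_width: 0.6
finger_force: 0.0
```

```bash
python3 push.py 27 98,102,106,110,115,120,124 206; python3 - <<'E'
from tilt import *
for n in ("side","top"):
    w=cloud(vision.capture(n))
    P=w[((w>[595,-30,190])&(w<[670,70,300])).all(-1)]
    for z in range(190,300,10):
        s=P[(P[:,2]>=z)&(P[:,2]<z+10)]
        if len(s): print(n,z,len(s),s.min(0),s.max(0))
E
```

```text
t 29.1 [628.28620686  31.03305625 205.83747713] [1.79987124e+02 5.02865259e-03 9.80623806e+01] [ 0.58687907  0.0065943  -0.29365907] 0.6277094399599386
98.0: -0.001 -0.218 -0.002  0.0000 0.0000 0.0002
102.0: 0.019 -0.345 -0.002  0.0000 0.0000 -0.0109
106.0: 0.029 -0.473 -0.002  0.0000 0.0000 -0.0220
110.0: 0.030 -0.602 -0.002  0.0000 0.0000 -0.0332
115.0: 0.020 -0.762 -0.002  0.0000 0.0000 -0.0470
120.0: -0.005 -0.921 -0.002  0.0000 0.0000 -0.0609
124.0: -0.035 -1.046 -0.002  0.0000 0.0000 -0.0720
side 230 11 [622.64  37.06 234.1 ] [636.16  46.21 239.94]
side 240 39 [612.15  24.69 240.03] [642.84  49.   249.86]
side 250 50 [610.85  22.55 250.03] [644.02  47.53 259.67]
side 260 53 [609.59  25.03 260.64] [644.78  48.83 269.68]
side 270 58 [609.22  22.91 270.01] [645.24  47.83 280.  ]
side 280 45 [608.83  37.8  280.29] [646.49  49.02 289.93]
side 290 7 [597.94  14.06 290.47] [631.06  47.65 299.11]
```

Now the tips are at z≈235, well below the door top at 259, on the outside. Pushing softly.

Call:
step_arm(series="1 0 -0.11 0 0 0 0;1 0 -0.218 0 0 0 0;1 0.01 -0.28 0 0 0 -0.005;1 0.019 -0.345 0 0 0 -0.0109;1 0.025 -0.41 0 0 0 -0.0165;1 0.029 -0.473 0 0 0 -0.022;1 0.03 -0.54 0 0 0 -0.0276;1 0.03 -0.602 0 0 0 -0.0332;1 0.026 -0.68 0 0 0 -0.04;1 0.02 -0.762 0 0 0 -0.047;1 0.008 -0.84 0 0 0 -0.054;1 -0.005 -0.921 0 0 0 -0.0609;1 -0.005 -0.921 0 0 0 -0.0609")

```text
time: 30.5
tool_pos: [554.3, 20.0, 206.8]
tcp_rot: [3.141, 0.001, 2.094]
contact_force: [-0.3, -1.2, 0.3]
grip_width: 0.6
finger_force: 0.0
```

```bash
python3 push.py 27 124,128,132,136,140,144,148 206; cat > ang.py <<'E'
from h import *
np.set_printoptions(precision=1,suppress=True)
pin=np.array([604.5,-118.8])
for n in ("side","top"):
    c=vision.capture(n); w=cloud(c)
    P=w[((w>[400,-150,248])&(w<[640,110,264])).all(-1)]; q=P[:,:2]-pin; r=np.hypot(*q.T); a=np.degrees(np.arctan2(q[:,1],q[:,0]))%360
    m=(r>25)&(r<200)&(a>95)&(a<200); print(n,m.sum(),"angle pct",np.percentile(a[m],[5,25,50,75,95]) if m.sum() else None,"z",np.median(P[m,2]), "free z",np.median(P[m&(r>150),2]))
E
python3 ang.py
```

```text
t 30.5 [554.34571345  20.04468222 206.7751067 ] [1.79937658e+02 5.39750648e-02 1.19990678e+02] [-0.33210179 -1.21686161  0.29278252] 0.6490174866317063
124.0: 0.015 -0.115 0.010  0.0002 0.0002 -0.0111
128.0: 0.025 -0.243 0.009  0.0002 0.0002 -0.0222
132.0: 0.027 -0.372 0.009  0.0002 0.0002 -0.0334
136.0: 0.019 -0.500 0.009  0.0002 0.0002 -0.0445
140.0: 0.002 -0.628 0.009  0.0001 0.0002 -0.0556
144.0: -0.024 -0.754 0.009  0.0001 0.0002 -0.0667
148.0: -0.058 -0.878 0.009  0.0001 0.0002 -0.0778
side 212 angle pct [103.9 110.9 118.5 120.7 122.8] z 257.22143560060056 free z 256.9564650394659
top 156 angle pct [115.7 120.1 122.8 126.6 134. ] z 258.64273075310496 free z 257.88558406444054
```

Door is following, now at about 121°. Continuing.

Call:
step_arm(series="1 0.008 -0.06 0 0 0 -0.0055;1 0.015 -0.115 0 0 0 -0.0111;1 0.02 -0.18 0 0 0 -0.0166;1 0.025 -0.243 0 0 0 -0.0222;1 0.026 -0.308 0 0 0 -0.0278;1 0.027 -0.372 0 0 0 -0.0334;1 0.023 -0.436 0 0 0 -0.039;1 0.019 -0.5 0 0 0 -0.0445;1 0.01 -0.564 0 0 0 -0.05;1 0.002 -0.628 0 0 0 -0.0556;1 -0.01 -0.69 0 0 0 -0.061;1 -0.024 -0.754 0 0 0 -0.0667;1 -0.04 -0.816 0 0 0 -0.0722;1 -0.058 -0.878 0 0 0 -0.0778;1 -0.058 -0.878 0 0 0 -0.0778")

```text
time: 32.1
tool_pos: [496.7, -19.1, 206.2]
tcp_rot: [3.141, 0.001, 2.582]
contact_force: [0.6, -0.4, -0.5]
grip_width: 0.6
finger_force: 0.0
```

```bash
python3 push.py 27 152,156,160,164,168,172,175 206; python3 ang.py
```

```text
t 32.1 [496.74679395 -19.11485757 206.21259623] [1.79977033e+02 6.28621896e-02 1.47939914e+02] [ 0.59196692 -0.40995553 -0.53122553] 0.5613307384805556
152.0: 0.029 -0.133 0.003  0.0001 0.0002 -0.0113
156.0: 0.039 -0.261 0.003  0.0001 0.0002 -0.0224
160.0: 0.040 -0.390 0.002  0.0000 0.0002 -0.0335
164.0: 0.032 -0.518 0.002  0.0000 0.0002 -0.0446
168.0: 0.015 -0.646 0.002  0.0000 0.0002 -0.0557
172.0: -0.010 -0.772 0.002  0.0000 0.0002 -0.0668
175.0: -0.035 -0.865 0.002  0.0000 0.0002 -0.0752
side 190 angle pct [130.  135.1 144.7 146.3 149.1] z 256.424434529524 free z 256.424434529524
top 48 angle pct [146.4 147.6 149.  150.  150.9] z 257.9734033156072 free z 257.9734033156072
```

Call:
step_arm(series="1 0.015 -0.066 0 0 0 -0.0055;1 0.029 -0.133 0 0 0 -0.0113;1 0.035 -0.2 0 0 0 -0.0168;1 0.039 -0.261 0 0 0 -0.0224;1 0.04 -0.325 0 0 0 -0.028;1 0.04 -0.39 0 0 0 -0.0335;1 0.037 -0.454 0 0 0 -0.039;1 0.032 -0.518 0 0 0 -0.0446;1 0.024 -0.582 0 0 0 -0.05;1 0.015 -0.646 0 0 0 -0.0557;1 0.003 -0.71 0 0 0 -0.0612;1 -0.01 -0.772 0 0 0 -0.0668;1 -0.01 -0.772 0 0 0 -0.0668")

```text
time: 33.5
tool_pos: [465.0, -71.9, 206.1]
tcp_rot: [-3.141, 0.001, 3.002]
contact_force: [-0.0, 0.7, -0.2]
grip_width: 0.2
finger_force: 0.0
```

```bash
python3 push.py 27 174,176,178,180,182,184,186,188,190,192 206; python3 ang.py
```

```text
t 33.5 [464.9755783  -71.91096387 206.07149366] [-1.79993317e+02  6.49593087e-02  1.71982184e+02] [-0.00234783  0.74720942 -0.24794227] 0.15802434803726823
174.0: 0.015 -0.064 0.001  -0.0000 0.0002 -0.0056
176.0: 0.023 -0.127 0.001  -0.0000 0.0002 -0.0112
178.0: 0.029 -0.191 0.001  -0.0000 0.0002 -0.0167
180.0: 0.033 -0.256 0.001  -0.0000 0.0002 -0.0223
182.0: 0.035 -0.320 0.001  -0.0000 0.0002 -0.0278
184.0: 0.034 -0.384 0.001  -0.0000 0.0002 -0.0334
186.0: 0.032 -0.449 0.001  -0.0000 0.0002 -0.0389
188.0: 0.027 -0.513 0.001  -0.0000 0.0002 -0.0445
190.0: 0.019 -0.577 0.001  -0.0000 0.0002 -0.0500
192.0: 0.010 -0.640 0.001  -0.0000 0.0002 -0.0556
side 218 angle pct [153.  159.3 168.1 170.2 173.7] z 256.0913592311042 free z 255.5204884002003
top 75 angle pct [162.8 170.9 172.6 174.9 184.4] z 258.5974685576201 free z 258.2680401369794
```

Now slowly, 1° per row, to about 186°, then feel for the buffers.

Call:
step_arm(series="1 0.008 -0.032 0 0 0 -0.0028;1 0.015 -0.064 0 0 0 -0.0056;1 0.019 -0.095 0 0 0 -0.0084;1 0.023 -0.127 0 0 0 -0.0112;1 0.026 -0.16 0 0 0 -0.014;1 0.029 -0.191 0 0 0 -0.0167;1 0.031 -0.224 0 0 0 -0.0195;1 0.033 -0.256 0 0 0 -0.0223;1 0.034 -0.288 0 0 0 -0.025;1 0.035 -0.32 0 0 0 -0.0278;1 0.034 -0.352 0 0 0 -0.0306;1 0.034 -0.384 0 0 0 -0.0334;1 0.033 -0.416 0 0 0 -0.036;1 0.032 -0.449 0 0 0 -0.0389;1 0.032 -0.449 0 0 0 -0.0389")

```text
time: 35.1
tool_pos: [457.3, -107.2, 206.0]
tcp_rot: [-3.141, 0.001, -3.036]
contact_force: [0.1, 0.5, 0.1]
grip_width: 0.4
finger_force: 0.4
```

```bash
python3 push.py 27 187,188,189,190,191,192,193 206; python3 ang.py
```

```text
t 35.1 [ 457.27961887 -107.22576792  206.01398663] [-1.79982935e+02  4.95875859e-02 -1.73930786e+02] [0.10583968 0.51065661 0.12878845] 0.36968831423908777
187.0: 0.003 -0.030 0.000  -0.0000 0.0001 -0.0026
188.0: 0.008 -0.062 0.000  -0.0000 0.0001 -0.0054
189.0: 0.013 -0.094 0.000  -0.0001 0.0001 -0.0081
190.0: 0.017 -0.126 0.000  -0.0001 0.0001 -0.0109
191.0: 0.020 -0.158 0.000  -0.0001 0.0001 -0.0137
192.0: 0.023 -0.190 0.000  -0.0001 0.0001 -0.0165
193.0: 0.025 -0.222 0.000  -0.0001 0.0001 -0.0193
side 227 angle pct [166.8 172.5 178.5 183.1 188.2] z 256.04589409906055 free z 254.34342071939108
top 62 angle pct [176.8 184.7 186.4 188.1 197. ] z 258.60424319232413 free z 257.8209192938187
```

Call:
step_arm(series="1 0.003 -0.03 0 0 0 -0.0026;1 0.005 -0.046 0 0 0 -0.004;1 0.008 -0.062 0 0 0 -0.0054;1 0.008 -0.062 0 0 0 -0.0054")

```text
time: 35.6
tool_pos: [457.2, -112.0, 206.0]
tcp_rot: [-3.141, 0.001, -3.002]
contact_force: [-0.0, 0.1, -0.5]
grip_width: 0.5
finger_force: 0.1
```

Call:
step_arm(series="1 0.003 -0.016 0 0 0 -0.0014;1 0.005 -0.032 0 0 0 -0.0028;1 0.005 -0.032 0 0 0 -0.0028")

```text
time: 35.9
tool_pos: [457.2, -114.6, 206.0]
tcp_rot: [-3.141, 0.001, -2.984]
contact_force: [0.4, -0.2, 0.4]
grip_width: 0.7
finger_force: 0.1
```

Call:
step_arm(series="1 0.003 -0.016 0 0 0 -0.0014;1 0.004 -0.032 0 0 0 -0.0028;1 0.004 -0.032 0 0 0 -0.0028")

```text
time: 36.2
tool_pos: [457.2, -117.2, 206.0]
tcp_rot: [-3.141, 0.001, -2.967]
contact_force: [0.5, 0.1, -0.8]
grip_width: 0.1
finger_force: 0.1
```

Call:
step_arm(series="1 0.002 -0.016 0 0 0 0;1 0.003 -0.032 0 0 0 0;1 0.003 -0.032 0 0 0 0")

```text
time: 36.5
tool_pos: [457.4, -119.2, 206.0]
tcp_rot: [3.141, 0.001, -2.967]
contact_force: [0.6, 3.0, 1.1]
grip_width: 0.6
finger_force: 1.7
```

```bash
python3 push.py 27 191,192,193 206; python3 ang.py
```

```text
t 36.5 [ 457.4225852  -119.17631031  206.00954311] [ 1.79954726e+02  5.60817126e-02 -1.69996015e+02] [0.57181574 3.03307632 1.0872655 ] 0.6063488737484898
191.0: 0.007 -0.009 0.000  0.0001 0.0002 -0.0028
192.0: 0.012 -0.041 0.000  0.0001 0.0002 -0.0055
193.0: 0.016 -0.072 0.000  0.0001 0.0002 -0.0083
side 235 angle pct [171.2 174.6 182.5 186.7 192.4] z 256.5005148116123 free z 255.3402003333348
top 15 angle pct [183.3 187.8 188.7 189.3 195.6] z 258.1968799641986 free z 256.97074213263716
```

Buffer contact, 3 N. I'll press very slightly more, then back away softly.

Call:
step_arm(series="1 0 -0.008 0 0 0 0;1 0 -0.008 0 0 0 0;1 0 -0.008 0 0 0 0;1 0 -0.008 0 0 0 0")

```text
time: 37.0
tool_pos: [457.4, -119.2, 206.0]
tcp_rot: [3.14, 0.001, -2.967]
contact_force: [0.0, 5.8, 0.7]
grip_width: 0.4
finger_force: 3.2
```

Call:
step_arm(series="1 0 0.01 0 0 0 0;1 0 0.02 0 0 0 0;1 0 0.04 0 0 0 0;1 0 0.08 0 0 0 0;1 0 0.2 0 0 0 0;1 0 0.5 0 0 0 0;1 0 0.8 0 0 0 0;1 0 0.8 -0.5 0 0 0;1 0 0.8 -1 0 0 0;1 0 0.8 -1 0 0 0;1 0 0.8 -1 0 0 0")

```text
time: 38.1
tool_pos: [446.5, -56.9, 286.6]
tcp_rot: [-3.14, 0.003, -2.967]
contact_force: [0.1, -0.4, -0.7]
grip_width: 0.7
finger_force: 0.0
```

```bash
python3 - <<'E'
from h import *
np.set_printoptions(precision=2,suppress=True)
pin=np.array([604.5,-118.8]); 
o=readout.get_obs(); print(o["time"],o["tool_pos"],o["contact_force"])
for n in ("side","top"):
    c=vision.capture(n); w=cloud(c)
    R=Ro.from_euler("z",190.3,degrees=True).as_matrix()
    q=(w-np.r_[pin,0])@R   # door axes when shut
    P=q[(q[...,0]>20)&(q[...,0]<190)&(np.abs(q[...,1])<25)&(q[...,2]>60)&(q[...,2]<245)]
    f=P[(P[:,2]<135)|(P[:,2]>190)]
    p=np.polyfit(f[:,0],f[:,1],1); print(n,len(f),"outer face yaw err",np.degrees(np.arctan(p[0])),"offset",p[1], "std",np.std(f[:,1]-np.polyval(p,f[:,0])))
    pz=np.polyfit(f[:,2],f[:,1],1); print("  roll",np.degrees(np.arctan(pz[0])))
    t=q[(q[...,0]>20)&(q[...,0]<190)&(q[...,1]>-12)&(q[...,1]<-2)&(q[...,2]>245)&(q[...,2]<265)]
    if len(t)>5: pt=np.polyfit(t[:,0],t[:,2],1); print("  top z",np.median(t[:,2]),"slope",np.degrees(np.arctan(pt[0])),len(t))
    if n=="side":
        cv2.imwrite("pics/fin.png",cv2.resize(c["frame"][110:260,180:350],None,fx=4,fy=4,interpolation=cv2.INTER_CUBIC)[...,::-1])
E
```

```text
38.1 [446.5  -56.87 286.56] [ 0.13 -0.38 -0.66]
side 2277 outer face yaw err 0.6151685004169367 offset -12.00021817626788 std 2.780658617969794
  roll 0.3016729575287564
  top z 253.99723533647858 slope -0.5866017682917363 294
top 22 outer face yaw err 0.2007237045545018 offset -8.354805278887223 std 0.8049880143081115
  roll -0.24902239913793725
  top z 259.3248700850174 slope 0.6678911145503805 29
```

```bash
python3 -c "
from plant import order
print(order.close_job())"
```

```text
the job is handed in; nothing more can be done
None
```

I hung the door on both hinge pins, swung it softly shut until it touched the buffers (about 6 N of push), let go and handed the job in at about 38 s. The last depth check put the door within about 0.6° of square to the cupboard front, with its top at about 259 mm by the overhead camera (260 expected when hung); the judge's verdict wasn't shown.

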